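# Rotate the calibration weights between balance and rests

## Task

The large weight has just been weighed and the other two were put down on the wrong rests. Put the large and the medium weight each on the rest of its own size and stand the small weight on the balance pan for the next weighing, each upright in the middle of its place; the small rest is free to park on and stays empty at the end. Set the weights down gently, and leave the beaker and the jar where they stand.

Things in the scene. Friction and masses are not known exactly. Their poses are not given: they have to be found in the camera images.
- weight_large: Stainless-steel calibration weight, a standing cylinder with a narrower neck and a grip knob on top: body 43 mm in diameter and 44 mm high, knob 28 mm in diameter, 70 mm high in all, about 0.5 kg. Starts standing on the balance pan. Origin: centre of its underside; z up along its axis.
- weight_medium: Stainless-steel calibration weight, a standing cylinder with a narrower neck and a grip knob on top: body 32 mm in diameter and 31 mm high, knob 21 mm in diameter, 50 mm high in all, about 0.2 kg. Starts standing on the large rest. Origin: centre of its underside; z up along its axis.
- weight_small: Stainless-steel calibration weight, a standing cylinder with a narrower neck and a grip knob on top: body 24 mm in diameter and 23 mm high, knob 16 mm in diameter, 38 mm high in all, about 0.1 kg. Starts standing on the medium rest. Origin: centre of its underside; z up along its axis.
- rest_large: The largest of three flat round white plastic discs fixed to the bench: 76 mm in diameter, 10 mm high, flat top. Place of the large weight. Origin: centre of its underside, on the bench (the top is 10 mm above it).
- rest_medium: The middle-sized of the three flat white discs, fixed: 58 mm in diameter, 10 mm high, flat top. Place of the medium weight. Origin: centre of its underside, on the bench (the top is 10 mm above it).
- rest_small: The smallest of the three flat white discs, fixed: 42 mm in diameter, 10 mm high, flat top. Empty at the start; a free spot. Origin: centre of its underside, on the bench (the top is 10 mm above it).
- balance: Low white top-loading balance, fixed, left or right of the discs: housing 190 mm wide, 65 mm high, reaching from 170 mm in front of the origin (-x) to 90 mm behind it; grey keypad at its front, up to 72 mm high; at its rear a rigid flat round steel pan 110 mm in diameter. Origin: on the bench straight below the pan's centre; the pan's surface is 82 mm above the origin.
- beaker: Small clear glass beaker, open, 52 mm in diameter, 65 mm high, loose, standing behind the discs; not to be disturbed. Origin: centre of its underside.
- jar: Small white plastic jar with a cap, 48 mm in diameter, 60 mm high, loose, standing behind the discs; not to be disturbed. Origin: centre of its underside.
Not all that is in view belongs to the job. Leave any yellow look-alike of the weight_large alone. What is shaped like the weight_small but pink is not meant.

How it is judged:
At the end, for the whole second after the job is handed in: The large weight stands on the large rest, the medium weight on the medium rest and the small weight on the balance pan, each within 12 mm of the middle of its place, with its underside on the surface (within 4 mm), upright (within 0.1 rad) and at rest (horizontal distance between weight_large and rest_large below 0.012 m and z of weight_large in the frame of rest_large between 0.006 and 0.014 m and angle between each of weight_large, weight_medium, weight_small's own z axis and vertical below 0.1 rad and linear speed of each of weight_large, weight_medium, weight_small below 0.02 m/s and horizontal distance between weight_medium and rest_medium below 0.012 m and z of weight_medium in the frame of rest_medium between 0.006 and 0.014 m and horizontal distance between weight_small and balance below 0.012 m and z of weight_small in the frame of balance between 0.078 and 0.086 m); the robot touches nothing.
It fails at once if a weight is tipped over (tilted by more than 0.7 rad) (angle between any of weight_large, weight_medium, weight_small's own z axis and vertical above 0.7 rad).
It fails at once if a weight is dropped or slammed onto a rest or the balance (more than 45 N) (contact force between any of weight_large, weight_medium, weight_small and rest_large above 45 N or contact force between any of weight_large, weight_medium, weight_small and rest_medium above 45 N or contact force between any of weight_large, weight_medium, weight_small and rest_small above 45 N or contact force between any of weight_large, weight_medium, weight_small and balance above 45 N).
It fails at once if the beaker or the jar is moved by more than 30 mm (distance of any of beaker, jar from where it was at the start of the episode above 0.03 m).
It also fails if it takes over 112 s, if anything falls off the work surface, if the arm or the gripper's body presses on something with over 40 N, if the wrist force passes 120 N, or if a joint passes its speed limit or range.

## Robot

A 6-joint arm with a two-finger parallel gripper is mounted at the origin on the work surface. World frame = base frame: x ahead of the robot, y to its left, z up, the work surface at z = 0. Lengths are in m, angles in rad, forces in N, time in s.
With the tool pointing down it reaches from about 0.3 to 0.875 m from the base axis. Payload 6.4 kg.
Tool frame: the origin (TCP) lies between the finger pads; the fingertips stand ctrl.tip_reach ahead of it and the grasp point (between the pads) lies 11 mm behind it (ctrl.tip_reach is the distance from the TCP to the fingertips, in m); z points along the fingers, x is the direction in which the jaws open and shut, and the axes are right-handed (so a half turn about z gives the same grasp; the last joint's range is limited). The gripper opens to 85 mm and grips with 20 to 120 N. Pads are 22 mm wide; open, the fingers measure 114 mm over their backs; the gripper's body (76 mm by 85 mm) begins 54 mm behind the grasp point. The pads swing forward as they close: fully open they stand 13 mm farther back than shut.
Start: joints at [0.957, 0.181, 1.607, -0, 1.354, -0.206], TCP at [0.228, 0.528, 0.239] pointing down, gripper open.
Joint ranges: [-2.99, 2.99], [-0.89, 2.07], [0.3, 2.58], [-1.14, 4.28], [0, 2.63], [-3.12, 3.12]. Speed limits (rad/s): [2.57, 2.57, 3.01, 3.14, 3.14, 3.14].

## Interface

Orientations are given as a unit quaternion [w, x, y, z].
In Python, from bench import telemetry, viewer, ticket, nets, ctrl gives the robot as it stands.
- The arm moves only by the tool step_arm, never from a script. Its argument "plan" is a list of rows, each a list of 2 entries, a list of its own where there are three numbers: the shift along the tool's x, y, z in m, then the turn, a rotation vector about the tool's x, y, z in degrees. A call has 1 to 5 rows; each row is the pose to reach, as a shift and turn from the pose commanded when the call began, along the tool's axes at that moment; what a row does not reach only later rows make up. A row lasts 1/10 s, in which the tool goes at most 50 mm and 8.59 degrees, less where a joint would pass 70% of its speed; a pose out of reach is approached as far as the arm can. A call with a gripper value outside its range is refused whole. "fingers" is the opening in per cent of the stroke, from 0 (shut) to 100 (fully open), set as the call begins (left out, the last holds). The fingers move at their own pace and stop on an object; the grip force is fixed at half the most. Time passes only in rows, so rows that repeat a pose let the fingers close. It gives the time, the measured TCP pose, the force and the opening at its end, in the units of the state.
- telemetry.get_obs(): the state, without advancing time (a new reading comes with each control period).
- viewer.camera(name): name is "side" or "top"; returns the picture (384x512x3 uint8, red, green, blue); there is no depth.
- viewer.get_calibration(name): a dict with "K" (3x3 intrinsics, pixels), "origin" and "orientation" of the camera in the world. Camera axes: x right, y up, looking along -z (the intrinsics and any distortion apply to the point x, -y, -z); pixel columns grow to the right and rows downward; lengths in m; the calibration is good to about 2 mm. A picture is of the moment at which its call begins. get_calibration takes no time and is no camera call.
- ticket.hand_in(): hands the job in, once; it reports no verdict.
Trained networks look in the newest picture that a camera, given by its name, has taken for a name from the list of things; names that differ only in an ending like _2 or _b are one class to them, and where a whole thing is asked for, a point or a joint stands for the part that bears it (a point fixed in the world has none). Each returns a list of dicts, best first, with "score" (0 to 1); they miss things now and then, are a little off and sometimes report something else, mostly with a low value. They report only what shows in the picture. A call takes as long as a camera call. They do not tell look-alikes from the thing itself.
- nets.boxes_of(thing, camera): "extent" ([left, top, right, bottom] in pixels, round what is visible of it).
The state is a dict: "time_s": time; "q": joint angles; "dq": joint speeds; "joint_efforts": joint torques, N m; "eef_pos": TCP position; "eef_rot": TCP orientation; "wrist_force": force on the tool from outside, world axes, zero at the start; "torque": the same for the moment, N m; "opening": opening from 0.0 (shut) to 1.0 (fully open).
Only numpy, scipy, OpenCV 4.12 (cv2) and the standard library are available. Lean on these libraries where they do the work, as an engineer would, in place of code of your own. Each camera call takes 0.05 s, during which the arm holds its last target.

## Working session

There is one attempt and no reset: what is moved stays moved. The work goes in short steps, Python scripts to look and compute and a tool call to move; the robot and the scene stay as the last step left them, time stands still between calls to the robot, and variables do not carry over. Pictures are saved under pics/ and viewed, and the job is handed in when it is done.

Besides the shell and the picture viewer there is one more tool, called after "Emit:" as name(argument=value, ...) on one line, values as JSON. step_arm: Moves the arm, as the interface text tells. Its arguments: {"type":"object","properties":{"plan":{"type":"array"},"fingers":{"type":"number"}},"required":["plan"]}

```bash
mkdir -p pics; ls; cat > h.py <<'E'
import numpy as np, cv2
from bench import telemetry, viewer, ticket, nets, ctrl
from scipy.spatial.transform import Rotation as R
def cal(n):
    c=viewer.get_calibration(n); q=c["orientation"]
    Rm=R.from_quat([q[1],q[2],q[3],q[0]]).as_matrix() if len(np.shape(q))==1 else np.array(q)
    return np.array(c["K"]),np.array(c["origin"]),Rm,c
def proj(n,P):
    K,o,Rm,c=cal(n); p=(np.atleast_2d(P)-o)@Rm; p=p*[1,-1,-1]; u=p@K.T; return u[:,:2]/u[:,2:]
def ray(n,uv):
    K,o,Rm,c=cal(n); d=np.linalg.solve(K,[uv[0],uv[1],1.])*[1,-1,-1]; return o,Rm@d
def atz(n,uv,z):
    o,d=ray(n,uv); return o+d*(z-o[2])/d[2]
E
python3 - <<'E'
from h import *
for n in("side","top"):
    im=viewer.camera(n); cv2.imwrite(f"pics/{n}0.png",im[:,:,::-1]); print(n,viewer.get_calibration(n))
    for t in["weight_large","weight_medium","weight_small","rest_large","rest_medium","rest_small","balance","beaker","jar"]:
        print(t,[(np.round(d["extent"]).tolist(),round(d["score"],2)) for d in nets.boxes_of(t,n)[:4]])
print(telemetry.get_obs(),ctrl.tip_reach)
E
```

```text
pics
side {'K': array([[492.70783343,   0.        , 264.94362791],
       [  0.        , 492.70783343, 197.69864669],
       [  0.        ,   0.        ,   1.        ]]), 'origin': array([ 0.33628341, -1.00121014,  0.7296841 ]), 'orientation': array([ 0.86204327,  0.49046381, -0.05424808, -0.1156884 ])}
weight_large [([226.0, 133.0, 239.0, 162.0], 0.55)]
weight_medium [([220.0, 244.0, 237.0, 266.0], 0.53)]
weight_small [([172.0, 145.0, 271.0, 209.0], 0.71), ([278.0, 208.0, 287.0, 223.0], 0.67)]
rest_large [([208.0, 254.0, 236.0, 274.0], 0.83)]
rest_medium [([274.0, 219.0, 297.0, 232.0], 0.57)]
rest_small [([202.0, 219.0, 218.0, 231.0], 0.48)]
balance [([174.0, 146.0, 272.0, 205.0], 0.75)]
beaker [([336.0, 232.0, 359.0, 266.0], 0.74)]
jar [([302.0, 182.0, 319.0, 207.0], 0.96)]
top {'K': array([[361.16338656,   0.        , 259.03976106],
       [  0.        , 361.16338656, 198.82318205],
       [  0.        ,   0.        ,   1.        ]]), 'origin': array([0.5107241 , 0.06356968, 0.92769988]), 'orientation': array([-0.69796606, -0.04819437,  0.02992026,  0.71388057])}
weight_large [([1
[... 552 characters left out ...]
.0, 263.0, 158.0], 0.67)]
{'time_s': 1.0, 'q': array([ 9.56724433e-01,  1.80780426e-01,  1.60699974e+00, -2.88813391e-06,
        1.35379367e+00, -2.06305520e-01]), 'dq': array([ 0.00133941, -0.00021538,  0.00011162,  0.00012444,  0.00023736,
       -0.00141406]), 'joint_efforts': array([-2.66907900e-04, -4.44842434e+01, -3.51692569e+01, -2.75178263e-04,
        5.78600811e-04,  1.12925494e-05]), 'eef_pos': array([0.22801979, 0.52787493, 0.2392996 ]), 'eef_rot': array([-2.13486696e-06,  8.35631276e-01,  5.49290788e-01,  9.26835067e-06]), 'wrist_force': array([ 0.0055937 , -0.56229144,  0.90284885]), 'torque': array([-0.0057899 , -0.00861061,  0.05860528]), 'opening': 0.997927160031969} 0.008
```

```bash
python3 - <<'E'
import cv2
a=cv2.imread("pics/side0.png");b=cv2.imread("pics/top0.png")
cv2.imwrite("pics/sideC.png",cv2.resize(a[115:295,150:400],None,fx=3.2,fy=3.2,interpolation=cv2.INTER_CUBIC)[:600,:800])
cv2.imwrite("pics/topC.png",cv2.resize(b[110:310,80:385],None,fx=2.6,fy=2.6,interpolation=cv2.INTER_CUBIC))
E
```

```text
(no output)
```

View pics/side0.png

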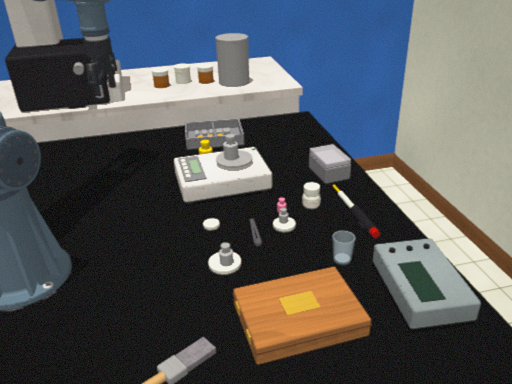

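View pics/top0.png

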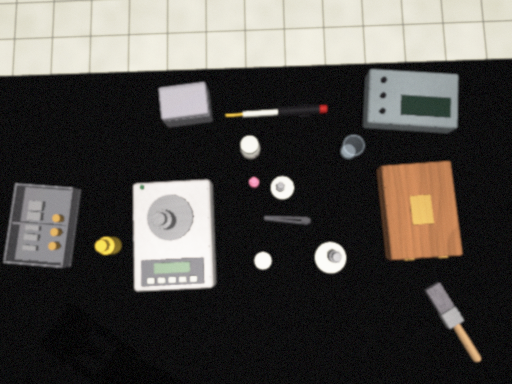

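View pics/sideC.png

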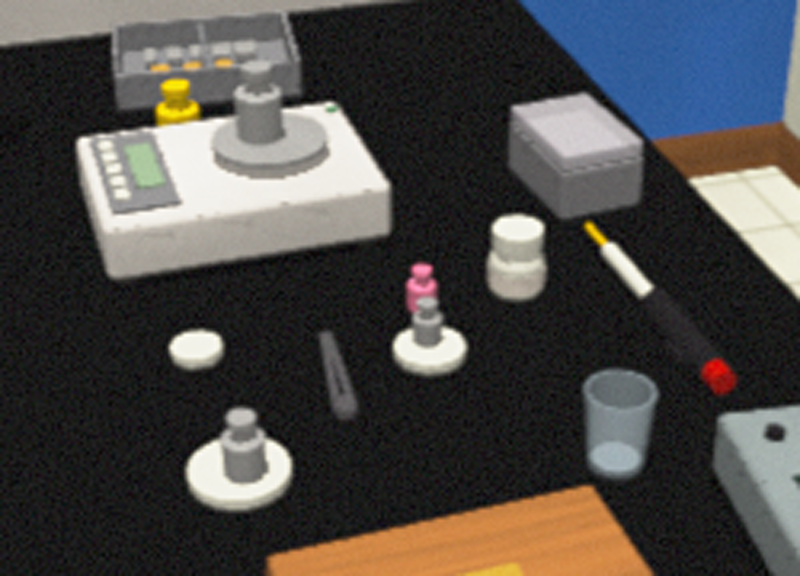

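View pics/topC.png

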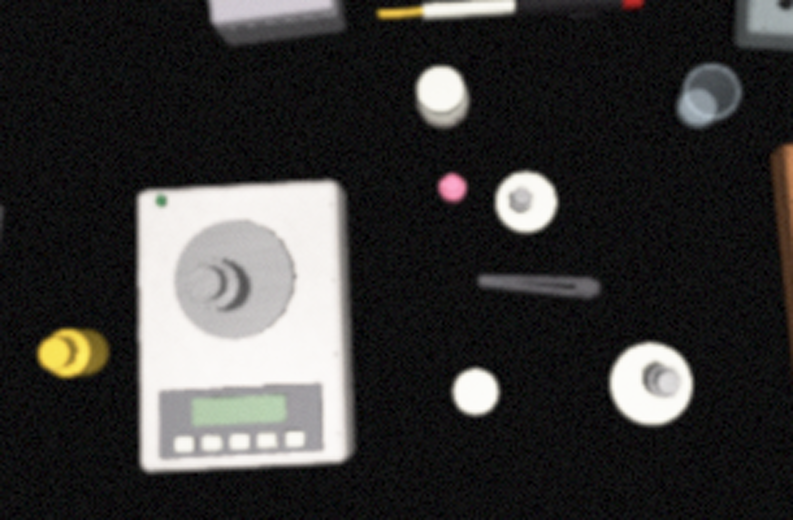

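Candidates for large: grey on pan, top (168,218), versus yellow (106,246), which I reject. For small: grey on the medium rest, top (281,187), versus pink (254,182), which I reject. Medium is the only grey one, at (336,256) on the large rest. Beaker is at (352,147), jar at (250,147).

```bash
cat > m.py <<'E'
from h import *
def crop(im,box,name,f):
    x0,y0,x1,y1=box
    cv2.imwrite(name,cv2.resize(im[y0:y1,x0:x1,::-1],None,fx=f,fy=f,interpolation=cv2.INTER_CUBIC))
def disc(im,box):
    x0,y0,x1,y1=box; g=im[y0:y1,x0:x1].min(2); g=cv2.resize(g,None,fx=4,fy=4,interpolation=cv2.INTER_CUBIC)
    m=(g>130).astype(np.uint8); cs,_=cv2.findContours(m,cv2.RETR_EXTERNAL,cv2.CHAIN_APPROX_NONE)
    c=max(cs,key=cv2.contourArea); h=cv2.convexHull(c); e=cv2.fitEllipse(h)
    return (np.array(e[0])+.5)/4-.5+[x0,y0], np.array(e[1])/4
def tri(uvs):
    A=np.zeros((3,3));b=np.zeros(3)
    for n,uv in uvs:
        o,d=ray(n,uv); d=d/np.linalg.norm(d); P=np.eye(3)-np.outer(d,d); A+=P;b+=P@o
    X=np.linalg.solve(A,b); return X,[np.round(proj(n,X)[0]-uv,2) for n,uv in uvs]
E
python3 - <<'E'
from m import *
t=cv2.imread("pics/top0.png")[:,:,::-1]; s=cv2.imread("pics/side0.png")[:,:,::-1]
B={"rest_large":((310,238,352,278),(203,248,246,277)),"rest_medium":((266,170,300,204),(268,216,302,236)),"rest_small":((250,246,276,274),(198,215,224,234))}
for k,(bt,bs) in B.items():
    a,sa=disc(t,bt); b,sb=disc(s,bs)
    X,r=tri([("top",a),("side",b)])
    print(k,a.round(1),sa.round(1),b.round(1),sb.round(1),"tri",X.round(4),r,"top@10mm",atz("top",a,.01).round(4),"side@10mm",atz("side",b,.009).round(4))
crop(t,(120,170,230,300),"pics/t_bal.png",4)
crop(t,(240,165,350,275),"pics/t_rest.png",5)
crop(s,(165,125,280,215),"pics/s_bal.png",6)
crop(s,(200,195,300,280),"pics/s_rest.png",7)
E
```

```text
rest_large [330.  257.2] [31.2 31.9] [224.3 261.1] [25.  32.7] tri [ 0.4617 -0.0878  0.0113] [array([-0.01,  0.1 ]), array([ 0.11, -0.01])] top@10mm [ 0.4619 -0.0881  0.01  ] side@10mm [ 0.4618 -0.0849  0.009 ]
rest_medium [281.9 187.2] [23.3 23.5] [283.8 223.4] [15.  22.8] tri [0.6412 0.0271 0.0096] [array([-0.02,  0.1 ]), array([ 0.1 , -0.02])] top@10mm [0.6414 0.0271 0.01  ] side@10mm [0.6412 0.028  0.009 ]
rest_small [262.5 260.2] [17.4 17.7] [210.9 223.4] [11.5 16.6] tri [0.4574 0.0809 0.0098] [array([-0.02,  0.12]), array([ 0.11, -0.  ])] top@10mm [0.4577 0.0808 0.01  ] side@10mm [0.4572 0.0822 0.009 ]
```

View pics/t_bal.png

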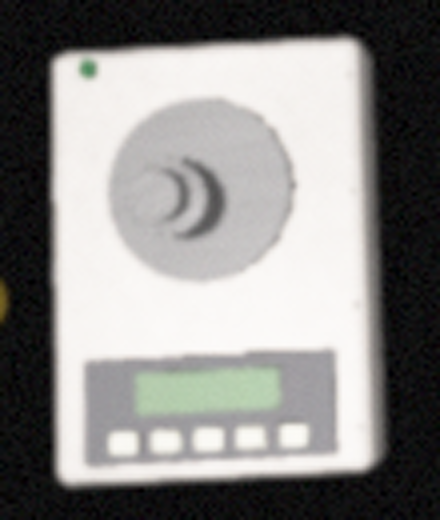

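View pics/t_rest.png

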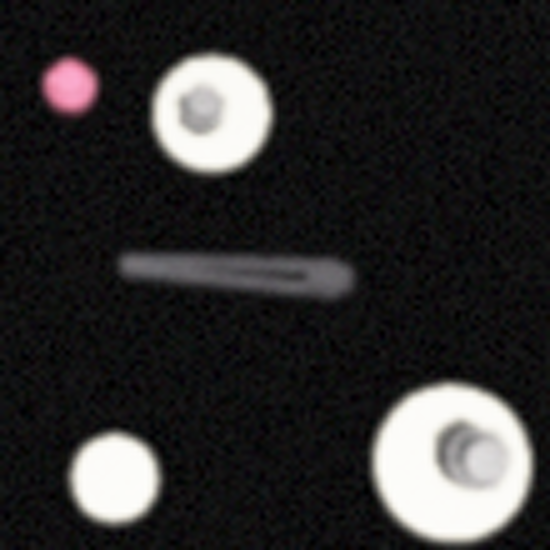

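View pics/s_bal.png

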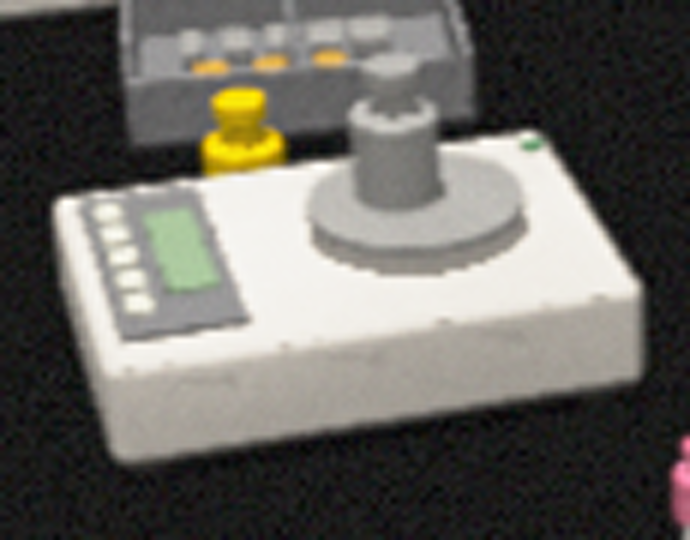

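View pics/s_rest.png

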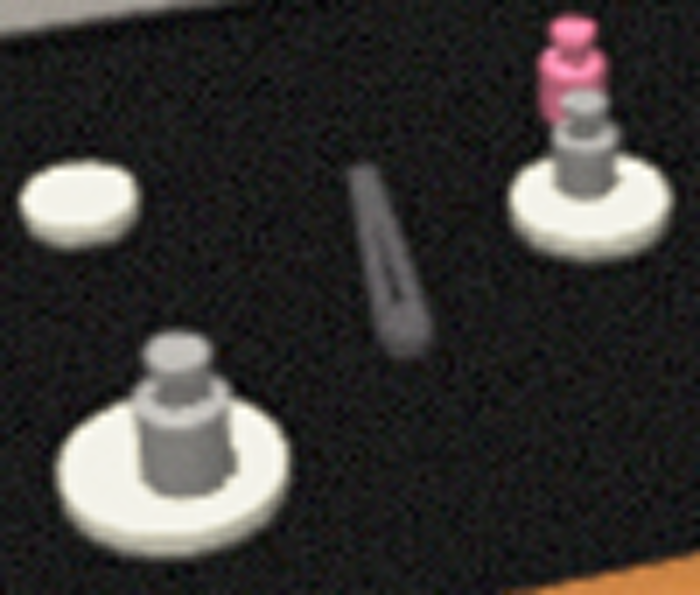

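```bash
python3 - <<'E'
from m import *
D={"med":((336.5,256.4),(225,245),.06),"small":((280.6,185.8),(283.3,209.4),.048),"large":((157.6,218.1),(229.6,135.8),.152),"pan":((170.1,216.9),(234.1,157.8),.082)}
for k,(a,b,z) in D.items():
    X,r=tri([("top",a),("side",b)]); print(k,X.round(4),r,"top@z",atz("top",a,z)[:2].round(4),"side@z",atz("side",b,z)[:2].round(4))
# model fit overlays
t=cv2.imread("pics/top0.png"); s=cv2.imread("pics/side0.png")
W={"large":(.043,.044,.028,.07),"medium":(.032,.031,.021,.05),"small":(.024,.023,.016,.038)}
ang=np.linspace(0,2*np.pi,40)
def circ(c,r,z): return np.c_[c[0]+r*np.cos(ang),c[1]+r*np.sin(ang),0*ang+z]
def draw(im,n,box,f,items,fn):
    x0,y0,x1,y1=box; g=cv2.resize(im[y0:y1,x0:x1],None,fx=f,fy=f,interpolation=cv2.INTER_CUBIC)
    for P,col in items:
        u=((proj(n,P)+.5-[x0,y0])*f).astype(np.int32); cv2.polylines(g,[u],True,col,1)
    cv2.imwrite(fn,g)
def witems(k,c,z):
    d,h,kd,H=W[k]; return [(circ(c,d/2,z),(0,0,255)),(circ(c,d/2,z+h),(0,255,0)),(circ(c,kd/2,z+H),(255,0,255))]
P={}
for k,n in(("med","medium"),("small","small"),("large","large")):
    a,b,z=D[k]; P[n]=(atz("top",a,z)[:2]+atz("side",b,z)[:2])/2
pan=atz("top",D["pan"][0],.082)[:2]
it=witems("large",P["large"],.082)+[(circ(pan,.055,.082),(255,255,0))]
it2=witems("medium",P["medium"],.01)+witems("small",P["small"],.01)
for c,r in(((.4618,-.0877),.038),((.6413,.0272),.029),((.4576,.0810),.021)): it2.append((circ(c,r,.01),(255,255,0)))
draw(t,"top",(120,170,230,300),4,it,"pics/o1.png");draw(s,"side",(165,125,280,215),6,it,"pics/o2.png")
draw(t,"top",(240,165,350,275),5,it2,"pics/o3.png");draw(s,"side",(200,195,300,280),7,it2,"pics/o4.png")
E
```

```text
med [ 0.4656 -0.0947  0.062 ] [array([-0.03,  0.23]), array([ 0.24, -0.01])] top@z [ 0.4661 -0.0951] side@z [ 0.4655 -0.0918]
small [0.6401 0.0316 0.0503] [array([ 0.06, -0.36]), array([-0.34,  0.06])] top@z [0.6395 0.0316] side@z [0.642 0.035]
large [0.5597 0.3031 0.1528] [array([-0.04,  0.26]), array([ 0.2 , -0.01])] top@z [0.5603 0.3033] side@z [0.5595 0.3051]
pan [0.5669 0.2944 0.0849] [array([ 0.01, -0.06]), array([-0.04,  0.  ])] top@z [0.567  0.2952] side@z [0.5681 0.3003]
```

View pics/o1.png

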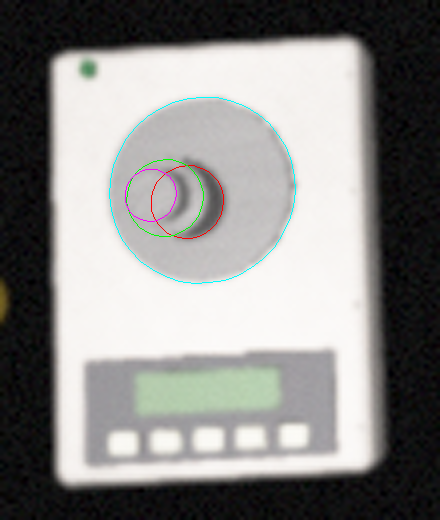

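View pics/o2.png

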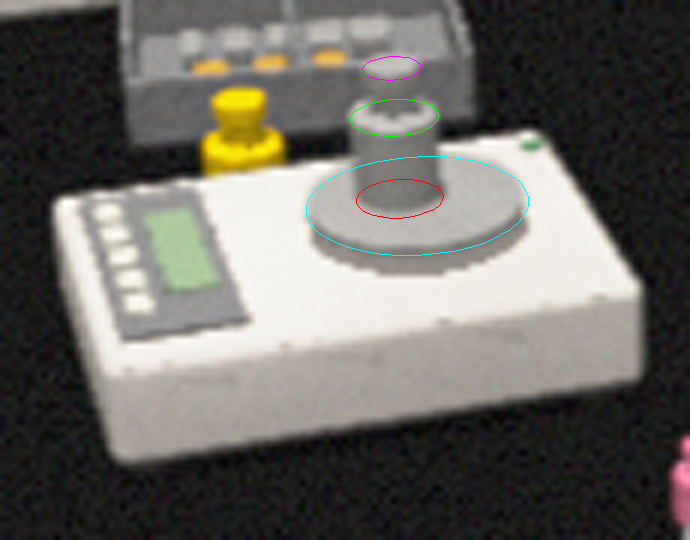

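View pics/o3.png

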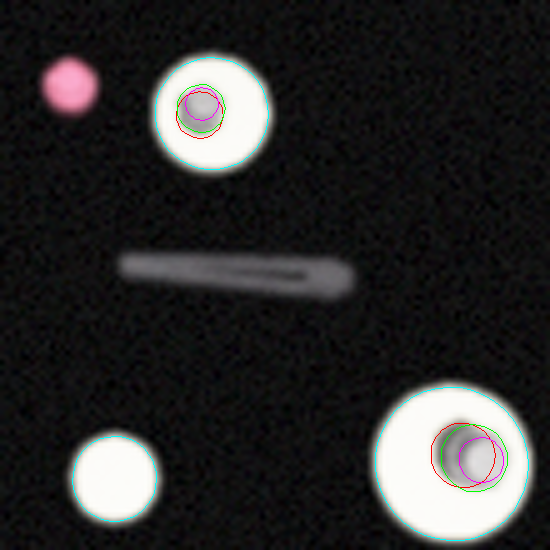

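View pics/o4.png

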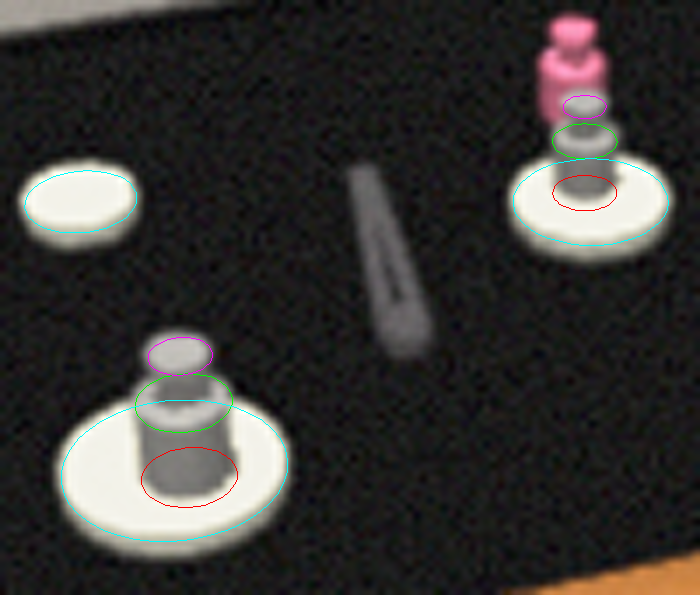

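Emit:
step_arm(plan=[[[-0.025,0.04,0],[0,0,8]],[[-0.05,0.08,0],[0,0,16]],[[-0.07,0.12,0],[0,0,24]],[[-0.09,0.16,0],[0,0,32]],[[-0.11,0.2,0],[0,0,40]]], fingers=0)

```text
time_s: 1.5
eef_pos: [0.3689, 0.3462, 0.2396]
eef_rot: [-0.0, 0.974, 0.228, 0.0]
wrist_force: [0.8, 0.8, 0.4]
opening: 0.143
```

```bash
cat > go.py <<'E'
from h import *
import sys
def rel(tx,ty,tz,yaw=0):
    o=telemetry.get_obs(); q=o["eef_rot"]; Rm=R.from_quat([q[1],q[2],q[3],q[0]]).as_matrix()
    Rt=np.array([[np.cos(yaw),np.sin(yaw),0],[np.sin(yaw),-np.cos(yaw),0],[0,0,-1]])
    print("t",round(o["time_s"],2),"pos",o["eef_pos"].round(4),"F",o["wrist_force"].round(2),"open",round(o["opening"],3),"tip",ctrl.tip_reach)
    print("shift",(Rm.T@(np.array([tx,ty,tz])-o["eef_pos"])).round(4),"turn",np.degrees(R.from_matrix(Rm.T@Rt).as_rotvec()).round(2),"q",o["q"].round(2))
if __name__=="__main__": rel(*map(float,sys.argv[1:]))
E
python3 go.py .640 .0316 .239; python3 -c "
from h import *
print(atz('top',(253.5,182),.03))"
```

```text
t 1.5 pos [0.3689 0.3462 0.2396] F [0.84 0.85 0.42] open 0.143 tip 0.008
shift [0.1035 0.4022 0.0006] turn [-1.000e-02 -4.000e-02  2.633e+01] q [0.52 0.02 1.78 0.   1.34 0.06]
[0.65353822 0.09879861 0.03      ]
```

Emit:
step_arm(plan=[[[0.012,0.045,0],[0,0,7]],[[0.024,0.09,0],[0,0,14]],[[0.036,0.135,0],[0,0,21]],[[0.048,0.18,0],[0,0,26.3]],[[0.06,0.225,0],[0,0,26.3]]])

```text
time_s: 2.0
eef_pos: [0.5236, 0.1717, 0.2395]
eef_rot: [-0.0, 1.0, 0.001, 0.0]
wrist_force: [0.7, 0.4, 0.2]
opening: -0.003
```

```bash
python3 go.py .640 .0316 .18
```

```text
t 2.0 pos [0.5236 0.1717 0.2395] F [0.72 0.37 0.19] open -0.003 tip 0.008
shift [0.1159 0.1404 0.0596] turn [-0.01 -0.03  0.17] q [0.1  0.13 1.67 0.   1.35 0.1 ]
```

Emit:
step_arm(plan=[[[0.03,0.035,0.015],[0,0,0]],[[0.06,0.07,0.03],[0,0,0]],[[0.09,0.105,0.045],[0,0,0]],[[0.115,0.14,0.06],[0,0,0]],[[0.115,0.14,0.06],[0,0,0]]])

```text
time_s: 2.5
eef_pos: [0.6394, 0.0291, 0.1761]
eef_rot: [0.001, 1.0, 0.0, -0.002]
wrist_force: [-1.2, 0.1, -1.0]
opening: 0.0
```

```bash
python3 go.py .640 .0316 .18; cat > pv.py <<'E'
from m import *
import sys
# pv.py name x0 y0 x1 y1 f ; name2 ... marks TCP and tip
a=sys.argv[1:]
p=telemetry.get_obs()["eef_pos"]
n,fn=a[0],a[1]; x0,y0,x1,y1=map(int,a[2:6]); f=float(a[6])
im=viewer.camera(n); cv2.imwrite(fn.replace(".png","_full.png"),im[:,:,::-1])
g=np.ascontiguousarray(cv2.resize(im[y0:y1,x0:x1,::-1],None,fx=f,fy=f,interpolation=cv2.INTER_CUBIC))
if len(a)>7:
  for d,c in((0,(0,0,255)),(.008,(0,255,0)),(.021,(255,0,255))):
    u=(proj(n,p-[0,0,d])[0]+.5-[x0,y0])*f; cv2.drawMarker(g,tuple(int(v) for v in u),c,cv2.MARKER_CROSS,14,1)
cv2.imwrite(fn,g)
E
python3 pv.py side pics/a1.png 220 120 340 240 5 m
```

```text
t 2.5 pos [0.6394 0.0291 0.1761] F [-1.18  0.12 -1.05] open 0.0 tip 0.008
shift [ 0.0006 -0.0025 -0.0039] turn [0.06 0.17 0.05] q [-0.14  0.38  1.49 -0.    1.28 -0.14]
```

View pics/a1.png

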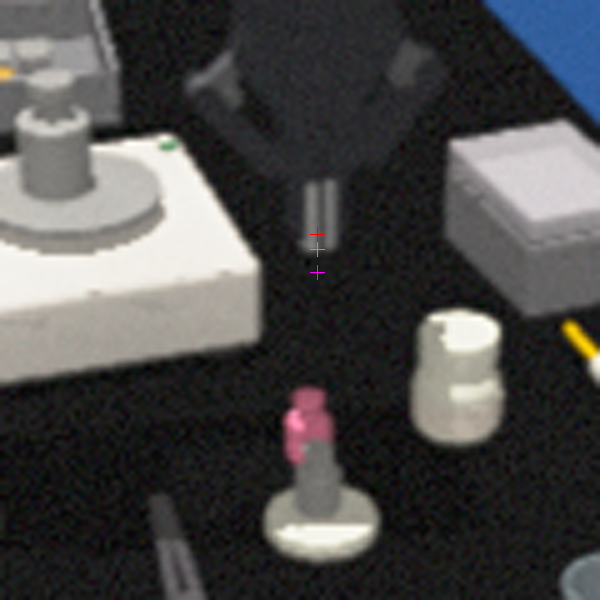

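Emit:
step_arm(plan=[[[0,-0.002,0.02],[0,0,0]],[[0,-0.002,0.045],[0,0,0]],[[0,-0.002,0.07],[0,0,0]],[[0,-0.002,0.09],[0,0,0]],[[0,-0.002,0.09],[0,0,0]]], fingers=70)

```text
time_s: 3.05
eef_pos: [0.6356, 0.0375, 0.0865]
eef_rot: [-0.001, 1.0, 0.004, -0.003]
wrist_force: [-0.2, 0.7, 0.3]
opening: 0.697
```

```bash
python3 go.py .640 .0316 .022; python3 pv.py side pics/a2.png 220 120 340 240 5 m;python3 pv.py top pics/a3.png 230 130 330 230 5 m
```

```text
t 3.05 pos [0.6356 0.0375 0.0865] F [-0.19  0.69  0.26] open 0.697 tip 0.008
shift [0.0048 0.006  0.0645] turn [-0.06  0.33  0.4 ] q [-0.13  0.48  1.54  0.    1.12 -0.13]
```

View pics/a2.png

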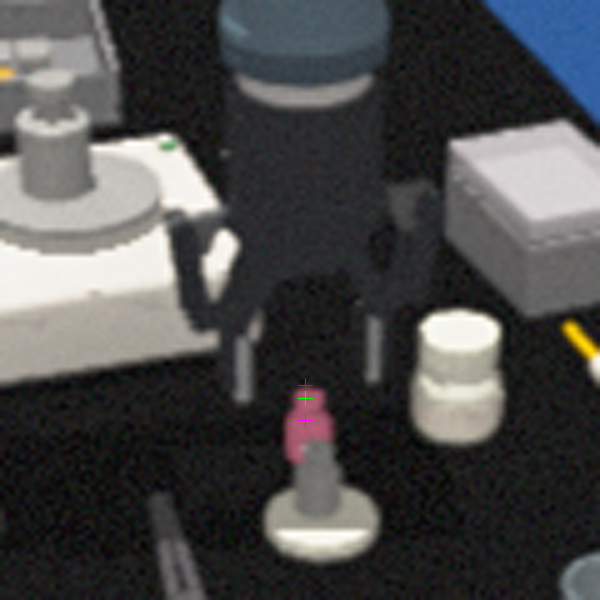

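View pics/a3.png

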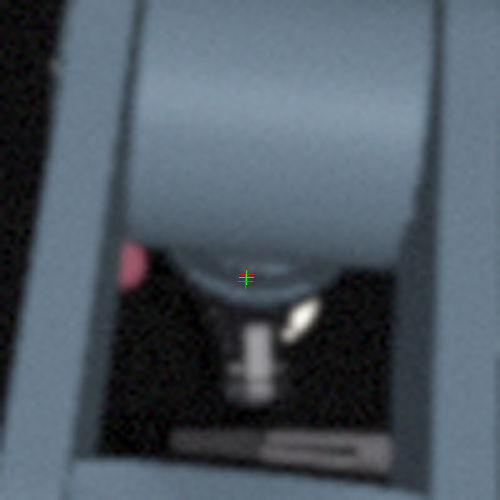

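Emit:
step_arm(plan=[[[0.004,0.006,0],[0,0,0]],[[0.004,0.006,0],[0,0,0]],[[0.004,0.006,0],[0,0,0]]])

```text
time_s: 3.45
eef_pos: [0.6433, 0.0297, 0.0906]
eef_rot: [0.0, 1.0, 0.003, 0.001]
wrist_force: [-0.0, 0.4, -0.0]
opening: 0.699
```

```bash
python3 go.py .640 .0316 .022
```

```text
t 3.45 pos [0.6433 0.0297 0.0906] F [-0.02  0.41 -0.04] open 0.699 tip 0.008
shift [-0.0034 -0.002   0.0686] turn [ 0.02 -0.13  0.31] q [-0.14  0.49  1.53  0.    1.12 -0.14]
```

Emit:
step_arm(plan=[[[-0.003,-0.002,0.015],[0,0,0]],[[-0.003,-0.002,0.03],[0,0,0]],[[-0.003,-0.002,0.045],[0,0,0]],[[-0.003,-0.002,0.045],[0,0,0]],[[-0.003,-0.002,0.045],[0,0,0]]])

```text
time_s: 3.95
eef_pos: [0.6386, 0.0321, 0.043]
eef_rot: [-0.0, 1.0, 0.003, -0.001]
wrist_force: [-0.0, 1.1, 0.5]
opening: 0.701
```

```bash
python3 go.py .640 .0316 .022;  python3 pv.py side pics/a4.png 220 120 340 240 5 m
```

```text
t 3.95 pos [0.6386 0.0321 0.043 ] F [-0.05  1.11  0.46] open 0.701 tip 0.008
shift [0.0015 0.0005 0.021 ] turn [-0.02  0.12  0.34] q [-0.14  0.55  1.55 -0.    1.04 -0.14]
```

View pics/a4.png

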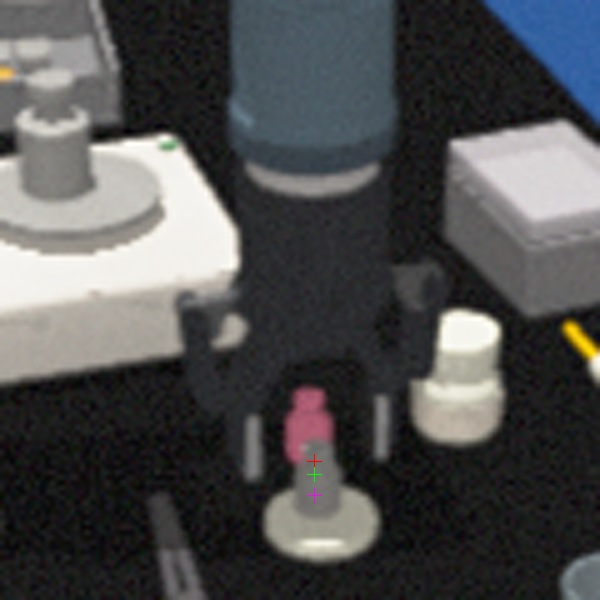

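Emit:
step_arm(plan=[[[0.001,0,0.01],[0,0,0]],[[0.001,0,0.019],[0,0,0]],[[0.001,0,0.019],[0,0,0]],[[0.001,0,0.019],[0,0,0]]])

```text
time_s: 4.4
eef_pos: [0.6399, 0.0321, 0.0247]
eef_rot: [-0.0, 1.0, 0.003, -0.001]
wrist_force: [0.1, -0.3, -0.1]
opening: 0.698
```

Emit:
step_arm(plan=[[[0,0,0],[0,0,0]],[[0,0,0],[0,0,0]],[[0,0,0],[0,0,0]],[[0,0,0],[0,0,0]],[[0,0,0],[0,0,0]]], fingers=0)

```text
time_s: 4.9
eef_pos: [0.6409, 0.032, 0.026]
eef_rot: [0.0, 1.0, 0.003, 0.001]
wrist_force: [0.2, -0.1, 4.9]
opening: 0.247
```

Emit:
step_arm(plan=[[[0,0,0],[0,0,0]],[[0,0,0],[0,0,0]],[[0,0,0],[0,0,0]]])

```text
time_s: 5.2
eef_pos: [0.6409, 0.032, 0.026]
eef_rot: [0.0, 1.0, 0.003, 0.001]
wrist_force: [-0.4, 0.5, 5.1]
opening: 0.253
```

```bash
python3 go.py .4577 .0808 .10;  python3 pv.py side pics/a5.png 220 120 340 240 5 m
```

```text
t 5.2 pos [0.6409 0.032  0.026 ] F [-0.42  0.52  5.09] open 0.253 tip 0.008
shift [-0.1828 -0.0499 -0.0742] turn [ 0.01 -0.07  0.34] q [-0.13  0.58  1.55 -0.    1.01 -0.14]
```

View pics/a5.png

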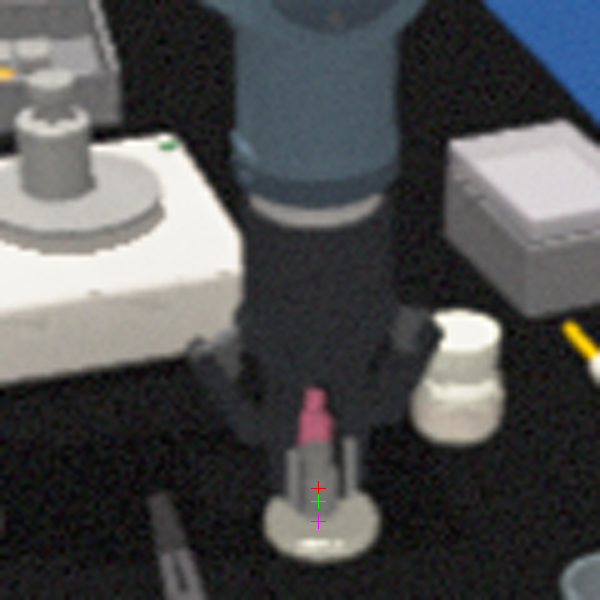

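Emit:
step_arm(plan=[[[0,0,-0.01],[0,0,0]],[[0,0,-0.03],[0,0,0]],[[0,0,-0.055],[0,0,0]],[[0,0,-0.075],[0,0,0]],[[-0.015,0,-0.075],[0,0,0]]])

```text
time_s: 5.75
eef_pos: [0.6287, 0.0315, 0.1045]
eef_rot: [0.001, 1.0, 0.003, 0.004]
wrist_force: [0.7, -0.3, -1.1]
opening: 0.256
```

Emit:
step_arm(plan=[[[-0.03,0,0],[0,0,0]],[[-0.06,-0.01,0],[0,0,0]],[[-0.09,-0.025,0],[0,0,0]],[[-0.12,-0.04,0],[0,0,0]],[[-0.145,-0.048,0],[0,0,0]]])

```text
time_s: 6.25
eef_pos: [0.4778, 0.08, 0.1001]
eef_rot: [-0.0, 1.0, 0.003, -0.001]
wrist_force: [-0.3, -0.3, 0.0]
opening: 0.249
```

Emit:
step_arm(plan=[[[-0.015,0,0],[0,0,0]],[[-0.022,0,0],[0,0,0]],[[-0.022,0,0],[0,0,0]],[[-0.022,0,0],[0,0,0]]])

```text
time_s: 6.65
eef_pos: [0.459, 0.0787, 0.1007]
eef_rot: [0.0, 1.0, 0.003, 0.001]
wrist_force: [-0.0, 0.1, -1.7]
opening: 0.255
```

```bash
python3 go.py .4577 .0808 .027;  python3 pv.py side pics/a6.png 160 120 280 240 5 m
```

```text
t 6.65 pos [0.459  0.0787 0.1007] F [-0.01  0.09 -1.66] open 0.255 tip 0.008
shift [-0.0014 -0.0021  0.0737] turn [ 0.01 -0.07  0.31] q [-0.09  0.12  1.99  0.    1.03 -0.09]
```

View pics/a6.png

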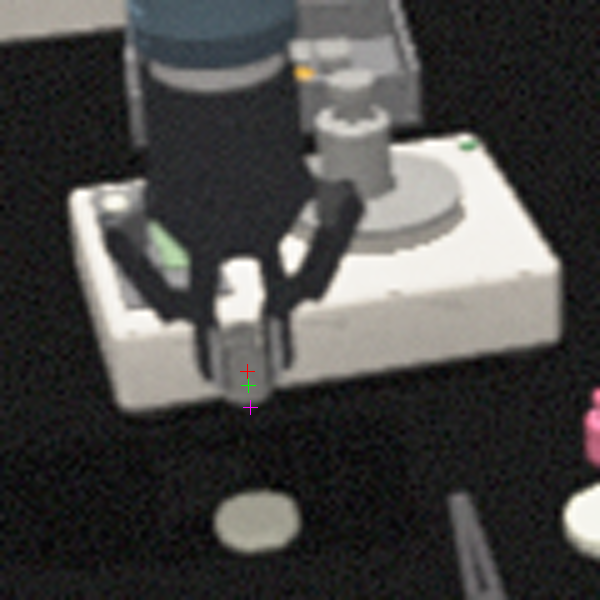

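Emit:
step_arm(plan=[[[-0.001,-0.002,0.02],[0,0,0]],[[-0.001,-0.002,0.04],[0,0,0]],[[-0.001,-0.002,0.055],[0,0,0]],[[-0.001,-0.002,0.062],[0,0,0]],[[-0.001,-0.002,0.065],[0,0,0]]])

```text
time_s: 7.2
eef_pos: [0.4572, 0.0808, 0.0346]
eef_rot: [-0.0, 1.0, 0.003, -0.001]
wrist_force: [0.5, 0.1, -1.4]
opening: 0.25
```

Emit:
step_arm(plan=[[[0,0,0.002],[0,0,0]],[[0,0,0.004],[0,0,0]],[[0,0,0.006],[0,0,0]],[[0,0,0.007],[0,0,0]],[[0,0,0.007],[0,0,0]]])

```text
time_s: 7.7
eef_pos: [0.4571, 0.081, 0.0284]
eef_rot: [0.0, 1.0, 0.003, 0.0]
wrist_force: [-0.7, 0.8, -0.9]
opening: 0.255
```

```bash
python3 go.py .4577 .0808 .026;  python3 pv.py side pics/a7.png 160 150 280 270 5 m
```

```text
t 7.7 pos [0.4571 0.081  0.0284] F [-0.71  0.75 -0.95] open 0.255 tip 0.008
shift [0.0006 0.0002 0.0024] turn [ 0.   -0.01  0.34] q [-0.08  0.26  2.02 -0.    0.87 -0.09]
```

View pics/a7.png

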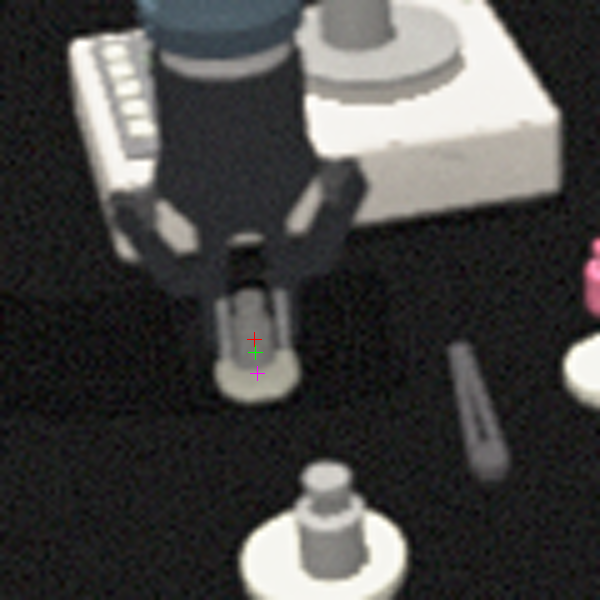

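Emit:
step_arm(plan=[[[0,0,0.001],[0,0,0]],[[0,0,0.002],[0,0,0]],[[0,0,0.003],[0,0,0]],[[0,0,0.003],[0,0,0]],[[0,0,0.003],[0,0,0]]])

```text
time_s: 8.25
eef_pos: [0.4572, 0.081, 0.026]
eef_rot: [0.0, 1.0, 0.003, -0.0]
wrist_force: [-3.5, -0.4, 8.0]
opening: 0.248
```

Emit:
step_arm(plan=[[[0,0,0],[0,0,0]],[[0,0,0],[0,0,0]],[[0,0,0],[0,0,0]],[[0,0,0],[0,0,0]]], fingers=75)

```text
time_s: 8.65
eef_pos: [0.457, 0.0809, 0.0252]
eef_rot: [-0.0, 1.0, 0.003, -0.0]
wrist_force: [-0.2, -0.1, 0.0]
opening: 0.75
```

Emit:
step_arm(plan=[[[0,0,-0.02],[0,0,0]],[[0,0,-0.05],[0,0,0]],[[0,0,-0.08],[0,0,0]],[[0,0,-0.1],[0,0,0]],[[0,0,-0.1],[0,0,0]]])

```text
time_s: 9.15
eef_pos: [0.4594, 0.0808, 0.1282]
eef_rot: [0.0, 1.0, 0.003, 0.003]
wrist_force: [1.4, 0.4, 0.1]
opening: 0.75
```

```bash
python3 go.py .466 -.095 .13;  python3 pv.py side pics/a8.png 160 150 280 270 5
```

```text
t 9.15 pos [0.4594 0.0808 0.1282] F [1.41 0.39 0.09] open 0.75 tip 0.008
shift [ 0.0056  0.1759 -0.0016] turn [ 0.03 -0.35  0.34] q [-0.08  0.07  1.98  0.    1.09 -0.09]
```

View pics/a8.png

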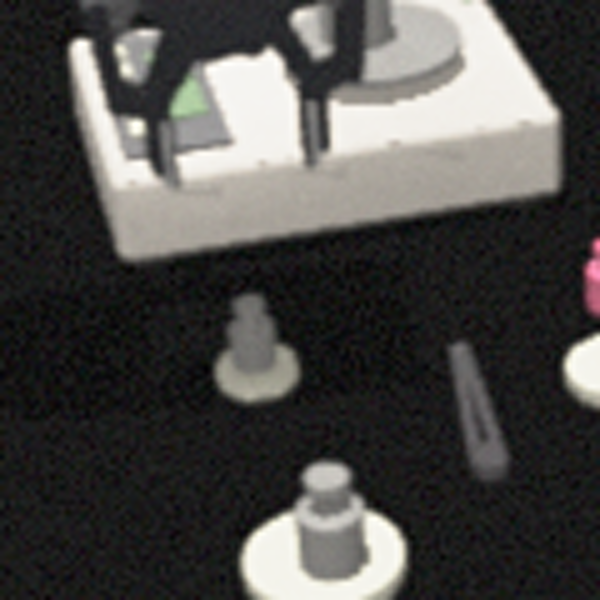

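Emit:
step_arm(plan=[[[0.003,0.04,0],[0,0,0]],[[0.006,0.08,0],[0,0,0]],[[0.009,0.12,0],[0,0,0]],[[0.009,0.155,0],[0,0,0]],[[0.009,0.176,0],[0,0,0]]])

```text
time_s: 9.7
eef_pos: [0.4662, -0.097, 0.1238]
eef_rot: [-0.0, 1.0, 0.002, -0.001]
wrist_force: [-0.2, 0.8, 0.8]
opening: 0.751
```

Emit:
step_arm(plan=[[[0,0,0.015],[0,0,0]],[[0,0,0.035],[0,0,0]],[[0,0,0.05],[0,0,0]],[[0,0,0.05],[0,0,0]],[[0,0,0.05],[0,0,0]]])

```text
time_s: 10.2
eef_pos: [0.4663, -0.0946, 0.0744]
eef_rot: [-0.001, 1.0, 0.003, -0.001]
wrist_force: [0.4, -0.6, 0.2]
opening: 0.752
```

```bash
python3 go.py .466 -.095 .03;  python3 pv.py side pics/a9.png 160 180 280 300 5 m
```

```text
t 10.2 pos [ 0.4663 -0.0946  0.0744] F [ 0.36 -0.6   0.22] open 0.752 tip 0.008
shift [-0.0002  0.0004  0.0444] turn [-0.06  0.13  0.33] q [-0.45  0.19  1.97  0.    0.98 -0.46]
```

View pics/a9.png

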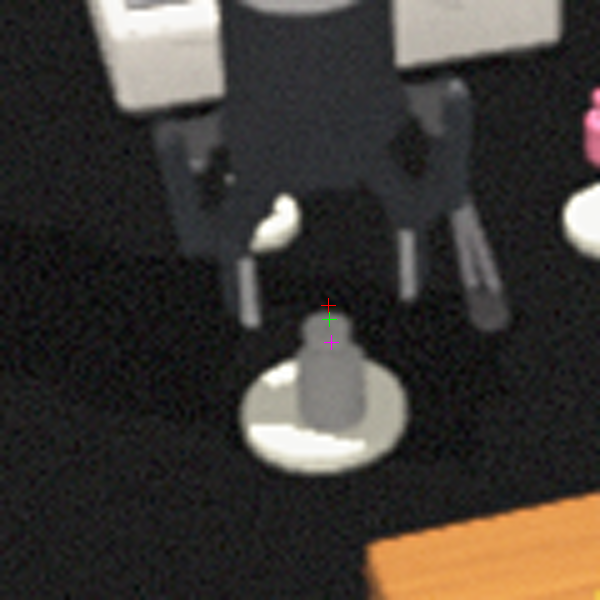

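Emit:
step_arm(plan=[[[0,0,0.015],[0,0,0]],[[0,0,0.03],[0,0,0]],[[0,0,0.042],[0,0,0]],[[0,0,0.047],[0,0,0]],[[0,0,0.047],[0,0,0]]])

```text
time_s: 10.75
eef_pos: [0.4668, -0.0948, 0.0279]
eef_rot: [-0.0, 1.0, 0.003, -0.0]
wrist_force: [0.3, 0.5, 0.3]
opening: 0.75
```

Emit:
step_arm(plan=[[[0,0,0],[0,0,0]],[[0,0,0],[0,0,0]],[[0,0,0],[0,0,0]],[[0,0,0],[0,0,0]],[[0,0,0],[0,0,0]]], fingers=0)

```text
time_s: 11.25
eef_pos: [0.4674, -0.0952, 0.0293]
eef_rot: [0.0, 1.0, 0.003, 0.0]
wrist_force: [-2.0, 1.3, 5.8]
opening: 0.354
```

Emit:
step_arm(plan=[[[0,0,0],[0,0,0]],[[0,0,0],[0,0,0]]])

```text
time_s: 11.45
eef_pos: [0.4675, -0.0952, 0.0293]
eef_rot: [0.0, 1.0, 0.003, 0.0]
wrist_force: [-2.3, 0.7, 6.5]
opening: 0.351
```

Emit:
step_arm(plan=[[[0,0,-0.01],[0,0,0]],[[0,0,-0.03],[0,0,0]],[[0,0,-0.055],[0,0,0]],[[0,0,-0.075],[0,0,0]],[[0,0,-0.08],[0,0,0]]])

```text
time_s: 11.95
eef_pos: [0.4687, -0.0957, 0.1112]
eef_rot: [0.001, 1.0, 0.003, 0.002]
wrist_force: [0.9, 0.4, -1.8]
opening: 0.353
```

Emit:
step_arm(plan=[[[0.02,-0.014,0],[0,0,0]],[[0.05,-0.035,0],[0,0,0]],[[0.08,-0.056,0],[0,0,0]],[[0.11,-0.077,0],[0,0,0]],[[0.14,-0.098,0],[0,0,0]]])

```text
time_s: 12.45
eef_pos: [0.607, 0.0049, 0.1075]
eef_rot: [-0.0, 1.0, 0.003, -0.001]
wrist_force: [0.8, -1.1, -1.3]
opening: 0.349
```

Emit:
step_arm(plan=[[[0.02,-0.014,0],[0,0,0]],[[0.034,-0.024,0],[0,0,0]],[[0.034,-0.024,0],[0,0,0]],[[0.034,-0.024,0],[0,0,0]]])

```text
time_s: 12.85
eef_pos: [0.6395, 0.0282, 0.1072]
eef_rot: [0.0, 1.0, 0.003, -0.001]
wrist_force: [-0.1, 0.2, -2.2]
opening: 0.35
```

```bash
python3 go.py .6414 .0271 .0293;  python3 pv.py side pics/b1.png 220 140 340 260 5 m
```

```text
t 12.85 pos [0.6395 0.0282 0.1072] F [-0.07  0.22 -2.2 ] open 0.35 tip 0.008
shift [0.0021 0.0011 0.0779] turn [0.   0.11 0.37] q [-0.14  0.46  1.53 -0.    1.15 -0.15]
```

View pics/b1.png

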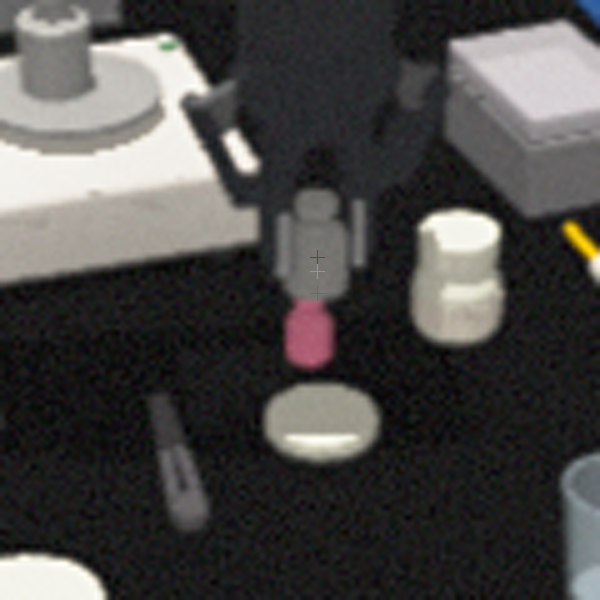

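Emit:
step_arm(plan=[[[0.002,0.001,0.02],[0,0,0]],[[0.002,0.001,0.04],[0,0,0]],[[0.002,0.001,0.057],[0,0,0]],[[0.002,0.001,0.066],[0,0,0]],[[0.002,0.001,0.07],[0,0,0]]])

```text
time_s: 13.4
eef_pos: [0.6413, 0.0268, 0.037]
eef_rot: [-0.0, 1.0, 0.003, -0.001]
wrist_force: [-0.5, 0.5, -1.6]
opening: 0.352
```

Emit:
step_arm(plan=[[[0,0,0.002],[0,0,0]],[[0,0,0.004],[0,0,0]],[[0,0,0.005],[0,0,0]],[[0,0,0.006],[0,0,0]],[[0,0,0.006],[0,0,0]]])

```text
time_s: 13.9
eef_pos: [0.6425, 0.0271, 0.0325]
eef_rot: [0.0, 1.0, 0.003, 0.0]
wrist_force: [-0.8, -0.3, -1.3]
opening: 0.349
```

Emit:
step_arm(plan=[[[0,0,0.001],[0,0,0]],[[0,0,0.002],[0,0,0]],[[0,0,0.003],[0,0,0]],[[0,0,0.003],[0,0,0]]])

```text
time_s: 14.3
eef_pos: [0.6424, 0.0271, 0.0293]
eef_rot: [-0.0, 1.0, 0.003, -0.0]
wrist_force: [-1.2, -0.5, -0.3]
opening: 0.349
```

Emit:
step_arm(plan=[[[0,0,0.001],[0,0,0]],[[0,0,0.001],[0,0,0]],[[0,0,0.001],[0,0,0]]])

```text
time_s: 14.6
eef_pos: [0.6424, 0.0271, 0.0293]
eef_rot: [0.0, 1.0, 0.003, -0.0]
wrist_force: [-3.6, 1.1, 6.4]
opening: 0.349
```

Emit:
step_arm(plan=[[[0,0,0],[0,0,0]],[[0,0,0],[0,0,0]],[[0,0,0],[0,0,0]],[[0,0,0],[0,0,0]]], fingers=80)

```text
time_s: 15.0
eef_pos: [0.6424, 0.027, 0.0282]
eef_rot: [0.0, 1.0, 0.003, -0.0]
wrist_force: [-0.6, 0.3, 0.1]
opening: 0.801
```

Emit:
step_arm(plan=[[[0,0,-0.02],[0,0,0]],[[0,0,-0.05],[0,0,0]],[[0,0,-0.09],[0,0,0]],[[0,0,-0.13],[0,0,0]],[[0,0,-0.17],[0,0,0]]])

```text
time_s: 15.5
eef_pos: [0.6421, 0.0271, 0.1997]
eef_rot: [-0.0, 1.0, 0.003, -0.0]
wrist_force: [1.0, 0.4, -0.1]
opening: 0.798
```

```bash
python3 go.py .560 .3035 .22;  python3 pv.py side pics/b2.png 220 140 340 260 5
```

```text
t 15.5 pos [0.6421 0.0271 0.1997] F [ 1.    0.36 -0.11] open 0.798 tip 0.008
shift [-0.0805 -0.2769 -0.0203] turn [-0.    0.01  0.33] q [-0.14  0.36  1.46  0.    1.32 -0.15]
```

View pics/b2.png

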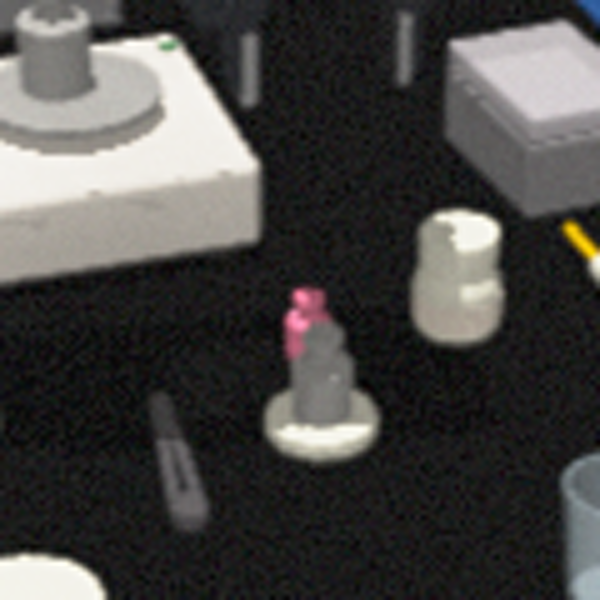

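Emit:
step_arm(plan=[[[-0.013,-0.045,-0.02],[0,0,0]],[[-0.026,-0.09,-0.03],[0,0,0]],[[-0.039,-0.135,-0.03],[0,0,0]],[[-0.052,-0.18,-0.03],[0,0,0]],[[-0.065,-0.225,-0.03],[0,0,0]]], fingers=90)

```text
time_s: 16.05
eef_pos: [0.5754, 0.2533, 0.2284]
eef_rot: [-0.0, 1.0, 0.003, 0.0]
wrist_force: [0.6, -0.2, -0.3]
opening: 0.899
```

Emit:
step_arm(plan=[[[-0.009,-0.03,0],[0,0,0]],[[-0.016,-0.052,0],[0,0,0]],[[-0.016,-0.052,0],[0,0,0]],[[-0.016,-0.052,0],[0,0,0]]])

```text
time_s: 16.45
eef_pos: [0.5596, 0.3038, 0.228]
eef_rot: [0.0, 1.0, 0.004, -0.0]
wrist_force: [0.1, 0.1, 0.4]
opening: 0.897
```

```bash
python3 go.py .560 .3035 .106;  python3 pv.py side pics/b3.png 160 80 280 200 5 m
```

```text
t 16.45 pos [0.5596 0.3038 0.228 ] F [0.12 0.06 0.41] open 0.897 tip 0.008
shift [0.0005 0.0002 0.122 ] turn [0.03 0.01 0.41] q [ 0.31  0.33  1.45 -0.    1.36  0.3 ]
```

View pics/b3.png

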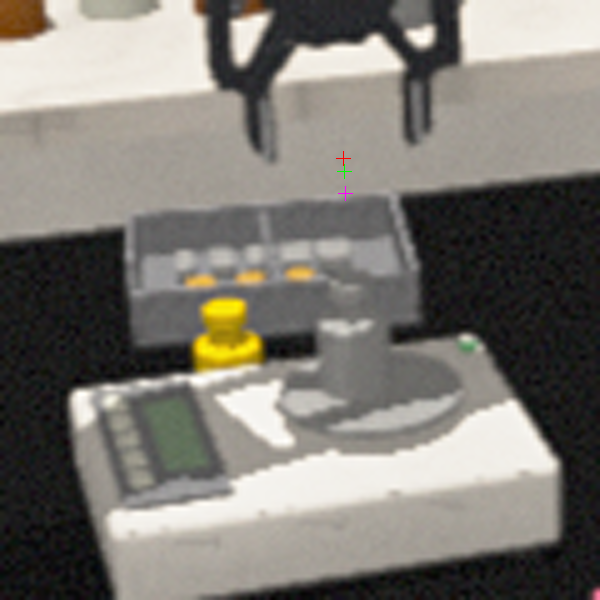

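Emit:
step_arm(plan=[[[0,0,0.03],[0,0,0]],[[0,0,0.06],[0,0,0]],[[0,0,0.075],[0,0,0]],[[0,0,0.075],[0,0,0]],[[0,0,0.075],[0,0,0]]])

```text
time_s: 17.0
eef_pos: [0.5605, 0.3031, 0.154]
eef_rot: [-0.0, 1.0, 0.002, 0.0]
wrist_force: [0.4, -0.3, 0.7]
opening: 0.9
```

```bash
python3 go.py .560 .3035 .106;  python3 pv.py side pics/b4.png 160 80 280 200 5 m
```

```text
t 17.0 pos [0.5605 0.3031 0.154 ] F [ 0.42 -0.26  0.71] open 0.9 tip 0.008
shift [-0.0005 -0.0004  0.048 ] turn [-0.01 -0.03  0.28] q [ 0.31  0.4   1.51 -0.    1.23  0.3 ]
```

View pics/b4.png

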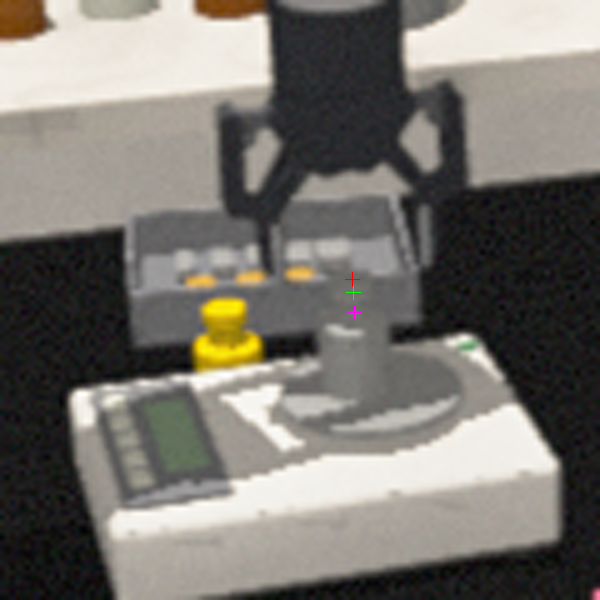

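Aligned; the fingers flank the knob. I'll descend and close.

Emit:
step_arm(plan=[[[0,0,0.015],[0,0,0]],[[0,0,0.03],[0,0,0]],[[0,0,0.042],[0,0,0]],[[0,0,0.048],[0,0,0]],[[0,0,0.048],[0,0,0]]])

```text
time_s: 17.55
eef_pos: [0.5586, 0.3032, 0.1034]
eef_rot: [0.0, 1.0, 0.003, -0.001]
wrist_force: [0.2, 0.6, -0.2]
opening: 0.9
```

Emit:
step_arm(plan=[[[0,0,0],[0,0,0]],[[0,0,0],[0,0,0]],[[0,0,0],[0,0,0]],[[0,0,0],[0,0,0]],[[0,0,0],[0,0,0]]], fingers=0)

```text
time_s: 18.05
eef_pos: [0.5604, 0.3039, 0.1064]
eef_rot: [-0.0, 1.0, 0.003, 0.001]
wrist_force: [-0.1, -0.4, 6.0]
opening: 0.481
```

Emit:
step_arm(plan=[[[0,0,0],[0,0,0]],[[0,0,0],[0,0,0]]])

```text
time_s: 18.25
eef_pos: [0.5604, 0.3039, 0.1064]
eef_rot: [-0.0, 1.0, 0.003, 0.001]
wrist_force: [-1.2, 0.6, 6.3]
opening: 0.482
```

```bash
python3 go.py .4619 -.088 .034;  python3 pv.py side pics/b5.png 160 80 280 200 5 m
```

```text
t 18.25 pos [0.5604 0.3039 0.1064] F [-1.23  0.64  6.31] open 0.482 tip 0.008
shift [-0.101   0.3913  0.072 ] turn [-0.04 -0.1   0.34] q [0.31 0.45 1.54 0.   1.14 0.31]
```

View pics/b5.png

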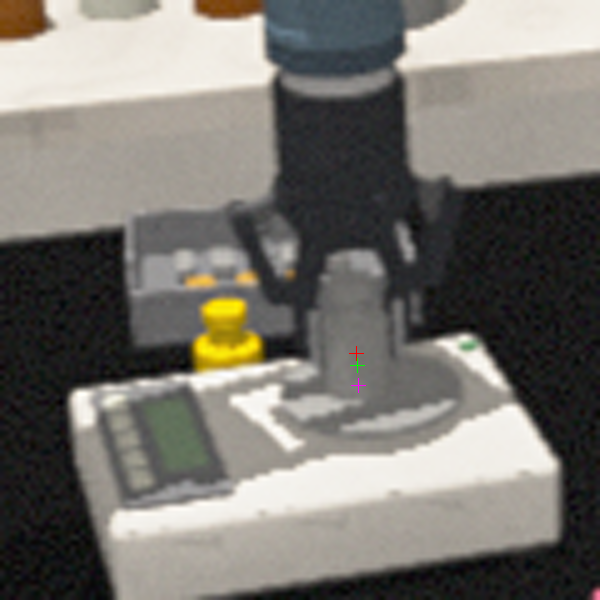

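Emit:
step_arm(plan=[[[0,0,-0.006],[0,0,0]],[[0,0,-0.018],[0,0,0]],[[0,0,-0.033],[0,0,0]],[[0,0,-0.045],[0,0,0]],[[0,0,-0.05],[0,0,0]]])

```text
time_s: 18.8
eef_pos: [0.5609, 0.3039, 0.1579]
eef_rot: [-0.001, 1.0, 0.003, 0.002]
wrist_force: [1.1, -0.2, -5.6]
opening: 0.486
```

Emit:
step_arm(plan=[[[-0.003,0.012,0],[0,0,0]],[[-0.009,0.036,0],[0,0,0]],[[-0.017,0.066,0],[0,0,0]],[[-0.025,0.098,0],[0,0,0]],[[-0.034,0.13,0],[0,0,0]]])

```text
time_s: 19.3
eef_pos: [0.5253, 0.1716, 0.1547]
eef_rot: [0.0, 1.0, 0.003, -0.001]
wrist_force: [0.4, -0.9, -4.9]
opening: 0.482
```

Emit:
step_arm(plan=[[[-0.008,0.032,0],[0,0,0]],[[-0.017,0.064,0],[0,0,0]],[[-0.025,0.096,0],[0,0,0]],[[-0.033,0.128,0],[0,0,0]],[[-0.042,0.16,0],[0,0,0]]])

```text
time_s: 19.8
eef_pos: [0.4841, 0.0115, 0.1549]
eef_rot: [0.0, 1.0, 0.003, -0.0]
wrist_force: [1.0, -0.5, -5.5]
opening: 0.48
```

Emit:
step_arm(plan=[[[-0.008,0.032,0],[0,0,0]],[[-0.016,0.062,0],[0,0,0]],[[-0.022,0.085,0],[0,0,0]],[[-0.025,0.099,0],[0,0,0]],[[-0.025,0.101,0],[0,0,0]]])

```text
time_s: 20.3
eef_pos: [0.4599, -0.0898, 0.155]
eef_rot: [0.0, 1.0, 0.002, -0.0]
wrist_force: [-1.0, 0.6, -5.3]
opening: 0.484
```

```bash
python3 go.py .4619 -.088 .0344;  python3 pv.py side pics/b6.png 160 160 280 280 5 m
```

```text
t 20.3 pos [ 0.4599 -0.0898  0.155 ] F [-0.98  0.57 -5.31] open 0.484 tip 0.008
shift [ 0.0021 -0.0019  0.1206] turn [0.03 0.04 0.18] q [-0.45  0.04  1.95 -0.    1.16 -0.45]
```

View pics/b6.png

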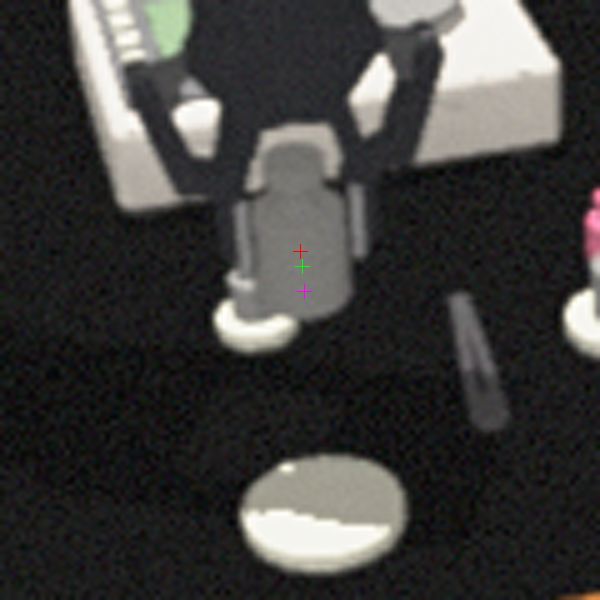

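Emit:
step_arm(plan=[[[0.001,-0.001,0.015],[0,0,0]],[[0.001,-0.001,0.04],[0,0,0]],[[0.001,-0.001,0.065],[0,0,0]],[[0.001,-0.001,0.09],[0,0,0]],[[0.001,-0.001,0.103],[0,0,0]]])

```text
time_s: 20.85
eef_pos: [0.4604, -0.0856, 0.0502]
eef_rot: [-0.001, 1.0, 0.003, -0.002]
wrist_force: [0.1, 0.5, -6.0]
opening: 0.481
```

Emit:
step_arm(plan=[[[0,0,0.004],[0,0,0]],[[0,0,0.007],[0,0,0]],[[0,0,0.009],[0,0,0]],[[0,0,0.01],[0,0,0]],[[0,0,0.01],[0,0,0]]])

```text
time_s: 21.35
eef_pos: [0.4625, -0.0872, 0.0429]
eef_rot: [0.0, 1.0, 0.003, 0.001]
wrist_force: [-0.9, -0.1, -5.5]
opening: 0.483
```

```bash
python3 go.py .4619 -.088 .0344;  python3 pv.py side pics/b7.png 160 190 280 290 6 m
```

```text
t 21.35 pos [ 0.4625 -0.0872  0.0429] F [-0.86 -0.15 -5.52] open 0.483 tip 0.008
shift [-0.0006  0.0008  0.0085] turn [ 0.03 -0.06  0.34] q [-0.44  0.24  2.    0.    0.9  -0.45]
```

View pics/b7.png

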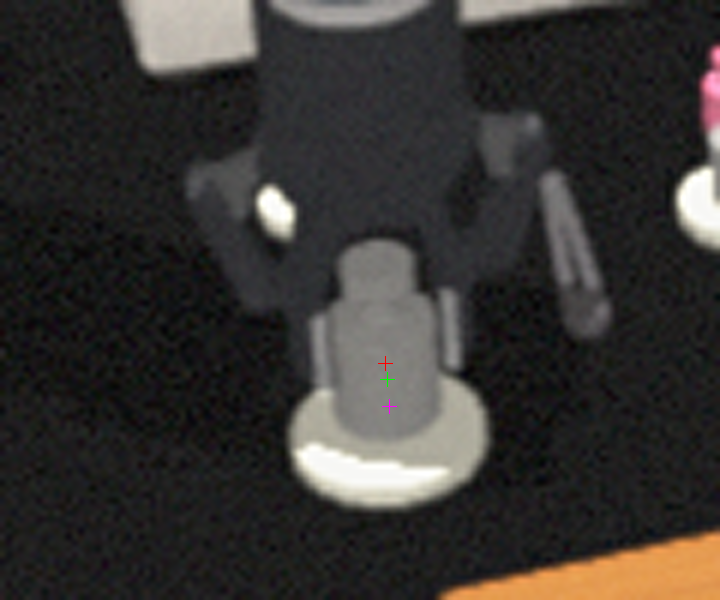

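Emit:
step_arm(plan=[[[0,0.001,0.002],[0,0,0]],[[0,0.001,0.004],[0,0,0]],[[0,0.001,0.006],[0,0,0]],[[0,0.001,0.007],[0,0,0]],[[0,0.001,0.007],[0,0,0]]])

```text
time_s: 21.9
eef_pos: [0.4618, -0.0879, 0.035]
eef_rot: [-0.0, 1.0, 0.003, -0.0]
wrist_force: [-0.7, 0.6, -6.0]
opening: 0.483
```

Emit:
step_arm(plan=[[[0,0,0.001],[0,0,0]],[[0,0,0.002],[0,0,0]],[[0,0,0.002],[0,0,0]],[[0,0,0.002],[0,0,0]]])

```text
time_s: 22.3
eef_pos: [0.4621, -0.0881, 0.0344]
eef_rot: [0.0, 1.0, 0.003, -0.0]
wrist_force: [-6.0, 2.0, 9.0]
opening: 0.481
```

Emit:
step_arm(plan=[[[0,0,0],[0,0,0]],[[0,0,0],[0,0,0]],[[0,0,0],[0,0,0]],[[0,0,0],[0,0,0]]], fingers=90)

```text
time_s: 22.7
eef_pos: [0.4623, -0.0882, 0.0334]
eef_rot: [0.0, 1.0, 0.003, 0.0]
wrist_force: [0.1, 0.6, 0.4]
opening: 0.899
```

Emit:
step_arm(plan=[[[0,0,-0.015],[0,0,0]],[[0,0,-0.045],[0,0,0]],[[0,0,-0.08],[0,0,0]],[[0,0,-0.115],[0,0,0]],[[0,0,-0.125],[0,0,0]]])

```text
time_s: 23.2
eef_pos: [0.4642, -0.089, 0.1621]
eef_rot: [0.001, 1.0, 0.003, 0.003]
wrist_force: [-0.8, -0.7, -0.5]
opening: 0.9
```

Emit:
step_arm(plan=[[[-0.003,-0.045,0],[0,0,0]],[[-0.003,-0.09,0],[0,0,0]],[[-0.004,-0.13,0],[0,0,0]],[[-0.005,-0.16,0],[0,0,0]],[[-0.005,-0.169,0],[0,0,0]]], fingers=75)

```text
time_s: 23.7
eef_pos: [0.4551, 0.0834, 0.1575]
eef_rot: [-0.0, 1.0, 0.004, -0.001]
wrist_force: [-0.3, -0.1, -0.1]
opening: 0.751
```

```bash
python3 go.py .4575 .081 .026;  python3 pv.py side pics/b8.png 160 160 310 280 5 m;  python3 pv.py top pics/b9.png 240 165 350 275 5
```

```text
t 23.7 pos [0.4551 0.0834 0.1575] F [-0.33 -0.06 -0.15] open 0.751 tip 0.008
shift [0.0025 0.0025 0.1315] turn [-0.04  0.07  0.5 ] q [-0.08  0.02  1.96  0.    1.16 -0.09]
```

View pics/b8.png

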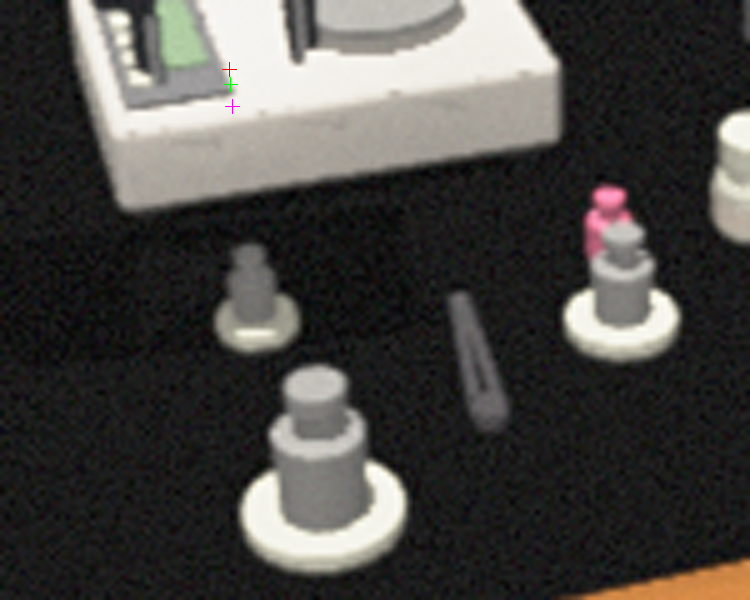

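View pics/b9.png

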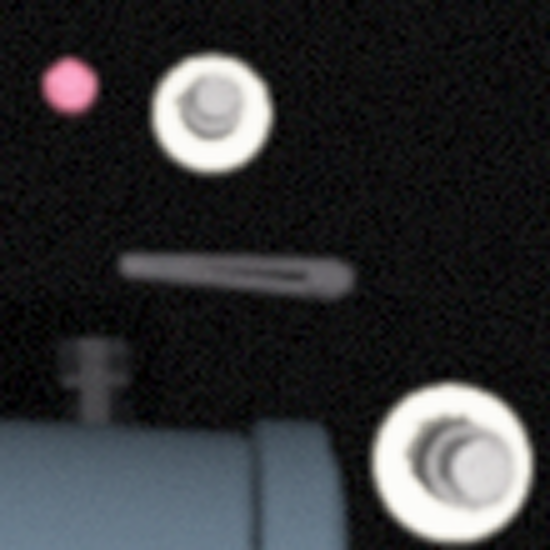

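Large and medium stand well-centred. Now the small one.

Emit:
step_arm(plan=[[[0.001,0.001,0.03],[0,0,0]],[[0.001,0.001,0.06],[0,0,0]],[[0.001,0.001,0.085],[0,0,0]],[[0.001,0.001,0.095],[0,0,0]],[[0.001,0.001,0.095],[0,0,0]]])

```text
time_s: 24.3
eef_pos: [0.456, 0.0789, 0.0619]
eef_rot: [-0.0, 1.0, 0.002, -0.002]
wrist_force: [0.2, 0.6, 0.4]
opening: 0.752
```

```bash
python3 go.py .4575 .081 .0255;  python3 pv.py side pics/c1.png 160 160 280 280 5 m
```

```text
t 24.3 pos [0.456  0.0789 0.0619] F [0.19 0.62 0.4 ] open 0.752 tip 0.008
shift [ 0.0017 -0.002   0.0364] turn [-0.    0.2   0.25] q [-0.09  0.19  2.01 -0.    0.95 -0.09]
```

View pics/c1.png

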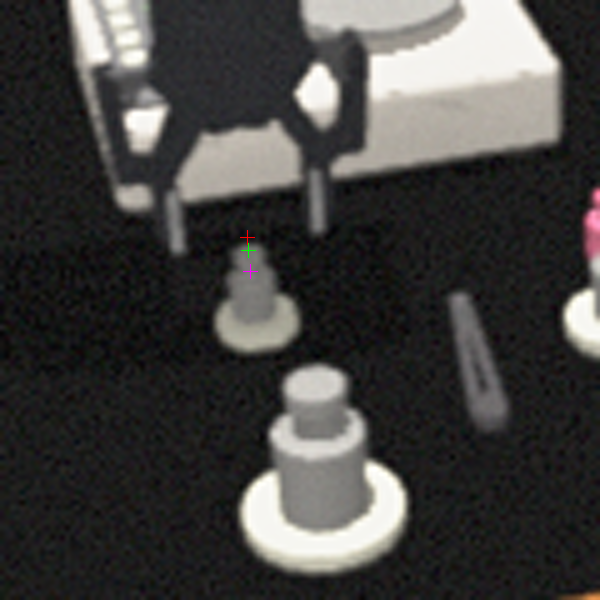

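Emit:
step_arm(plan=[[[0.001,-0.001,0.015],[0,0,0]],[[0.001,-0.001,0.028],[0,0,0]],[[0.001,-0.001,0.036],[0,0,0]],[[0.001,-0.001,0.036],[0,0,0]],[[0.001,-0.001,0.036],[0,0,0]]])

```text
time_s: 24.85
eef_pos: [0.4582, 0.0809, 0.0275]
eef_rot: [0.0, 1.0, 0.003, 0.0]
wrist_force: [-0.9, -0.2, -1.1]
opening: 0.751
```

Emit:
step_arm(plan=[[[0,0,0],[0,0,0]],[[0,0,0],[0,0,0]],[[0,0,0],[0,0,0]],[[0,0,0],[0,0,0]],[[0,0,0],[0,0,0]]], fingers=0)

```text
time_s: 25.35
eef_pos: [0.4584, 0.081, 0.028]
eef_rot: [0.0, 1.0, 0.003, 0.0]
wrist_force: [-2.1, -0.4, 5.3]
opening: 0.25
```

Emit:
step_arm(plan=[[[0,0,0],[0,0,0]],[[0,0,0],[0,0,0]],[[0,0,0],[0,0,0]]])

```text
time_s: 25.65
eef_pos: [0.4584, 0.081, 0.028]
eef_rot: [0.0, 1.0, 0.003, 0.0]
wrist_force: [-1.8, -0.2, 6.1]
opening: 0.253
```

```bash
python3 go.py .567 .2955 .16
```

```text
t 25.65 pos [0.4584 0.081  0.028 ] F [-1.84 -0.19  6.1 ] open 0.253 tip 0.008
shift [ 0.11   -0.2138 -0.132 ] turn [ 0.01 -0.03  0.35] q [-0.08  0.26  2.01 -0.    0.87 -0.09]
```

Emit:
step_arm(plan=[[[0,0,-0.01],[0,0,0]],[[0,0,-0.035],[0,0,0]],[[0,0,-0.065],[0,0,0]],[[0,0,-0.1],[0,0,0]],[[0,0,-0.135],[0,0,0]]])

```text
time_s: 26.15
eef_pos: [0.4576, 0.081, 0.164]
eef_rot: [-0.0, 1.0, 0.003, -0.0]
wrist_force: [0.8, -0.1, -0.8]
opening: 0.249
```

```bash
python3 go.py .567 .2955 .16;  python3 pv.py side pics/c2.png 160 110 280 230 5 m; python3 pv.py top pics/c3.png 120 170 270 290 5
```

```text
t 26.15 pos [0.4576 0.081  0.164 ] F [ 0.79 -0.13 -0.75] open 0.249 tip 0.008
shift [ 0.1107 -0.2138  0.004 ] turn [-0.    0.01  0.34] q [-0.08  0.02  1.95  0.    1.18 -0.09]
```

View pics/c2.png

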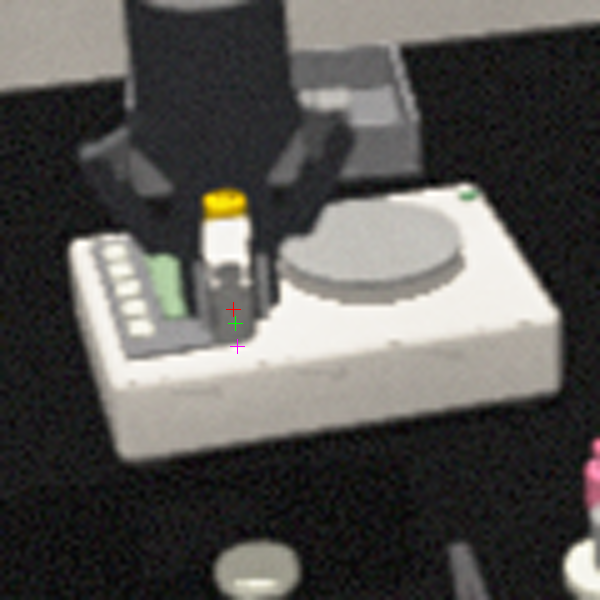

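View pics/c3.png

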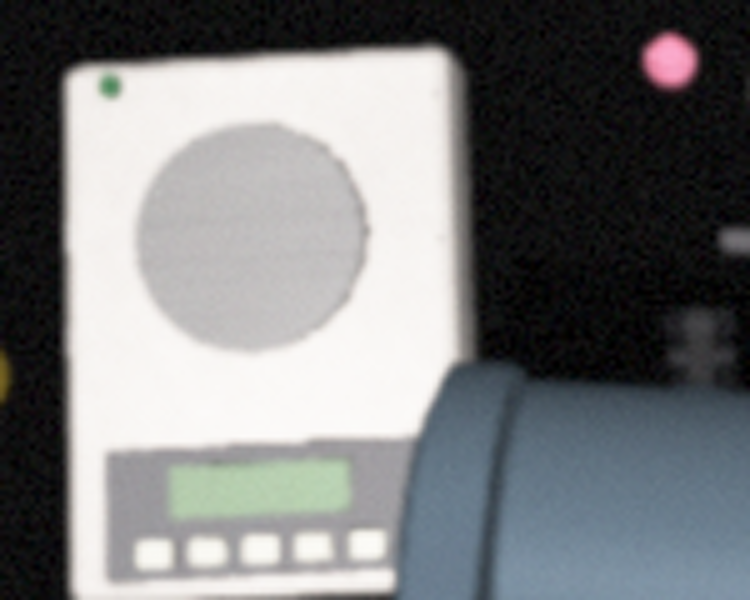

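Emit:
step_arm(plan=[[[0.01,-0.02,0],[0,0,0]],[[0.025,-0.048,0],[0,0,0]],[[0.04,-0.078,0],[0,0,0]],[[0.055,-0.107,0],[0,0,0]],[[0.07,-0.136,0],[0,0,0]]])

```text
time_s: 26.75
eef_pos: [0.5271, 0.2185, 0.1616]
eef_rot: [0.0, 1.0, 0.003, -0.001]
wrist_force: [0.5, -1.1, -1.7]
opening: 0.246
```

Emit:
step_arm(plan=[[[0.015,-0.029,0],[0,0,0]],[[0.028,-0.055,0],[0,0,0]],[[0.038,-0.074,0],[0,0,0]],[[0.04,-0.078,0],[0,0,0]],[[0.04,-0.078,0],[0,0,0]]])

```text
time_s: 27.25
eef_pos: [0.5662, 0.2957, 0.1614]
eef_rot: [0.0, 1.0, 0.003, -0.001]
wrist_force: [-0.5, -0.6, -0.7]
opening: 0.247
```

```bash
python3 go.py .567 .2955 .1;  python3 pv.py side pics/c4.png 160 90 280 210 5 m
```

```text
t 27.25 pos [0.5662 0.2957 0.1614] F [-0.46 -0.62 -0.66] open 0.247 tip 0.008
shift [0.0009 0.0001 0.0614] turn [0.04 0.09 0.4 ] q [ 0.3   0.39  1.5  -0.    1.25  0.29]
```

View pics/c4.png

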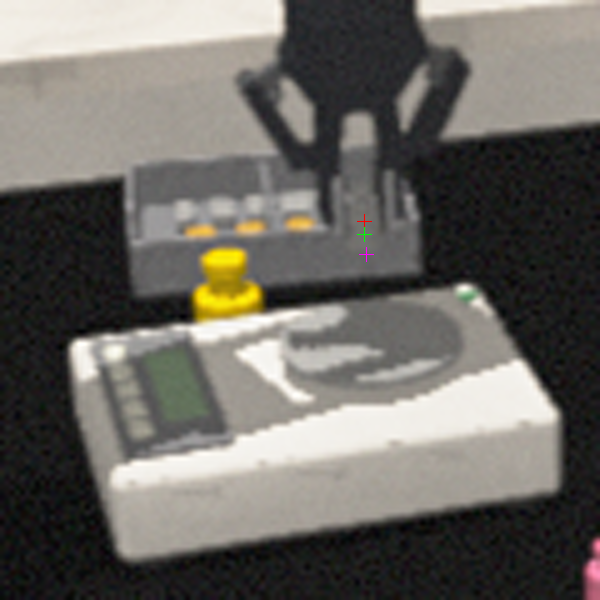

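Emit:
step_arm(plan=[[[0.001,0,0.015],[0,0,0]],[[0.001,0,0.032],[0,0,0]],[[0.001,0,0.045],[0,0,0]],[[0.001,0,0.052],[0,0,0]],[[0.001,0,0.053],[0,0,0]]])

```text
time_s: 27.8
eef_pos: [0.5667, 0.295, 0.1072]
eef_rot: [0.0, 1.0, 0.003, -0.002]
wrist_force: [-0.0, 0.1, -0.8]
opening: 0.252
```

Emit:
step_arm(plan=[[[0,0,0.002],[0,0,0]],[[0,0,0.004],[0,0,0]],[[0,0,0.005],[0,0,0]],[[0,0,0.005],[0,0,0]],[[0,0,0.005],[0,0,0]]])

```text
time_s: 28.3
eef_pos: [0.568, 0.2957, 0.1046]
eef_rot: [-0.0, 1.0, 0.003, 0.0]
wrist_force: [0.3, 0.6, -1.0]
opening: 0.249
```

```bash
python3 go.py .567 .2955 .1;  python3 pv.py side pics/c5.png 160 90 280 210 5 m
```

```text
t 28.3 pos [0.568  0.2957 0.1046] F [ 0.27  0.61 -0.97] open 0.249 tip 0.008
shift [-0.001   0.0002  0.0046] turn [-0.01 -0.03  0.34] q [ 0.3   0.46  1.53 -0.    1.15  0.29]
```

View pics/c5.png

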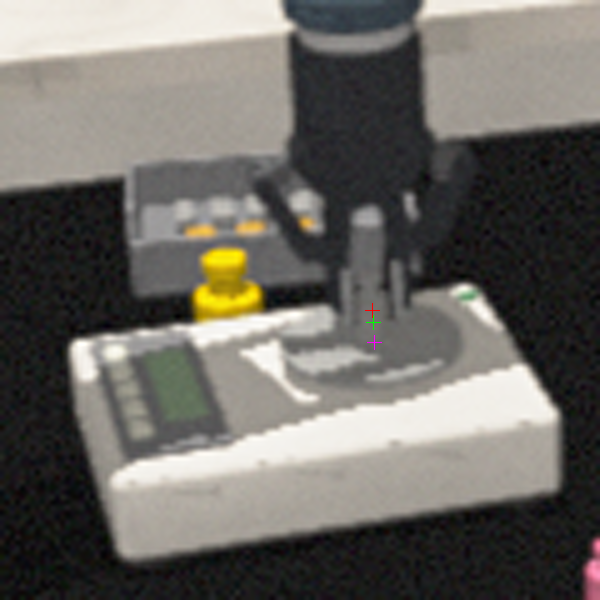

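Emit:
step_arm(plan=[[[-0.001,0,0.001],[0,0,0]],[[-0.001,0,0.002],[0,0,0]],[[-0.001,0,0.003],[0,0,0]],[[-0.001,0,0.004],[0,0,0]],[[-0.001,0,0.004],[0,0,0]]])

```text
time_s: 28.85
eef_pos: [0.5668, 0.2956, 0.1002]
eef_rot: [0.0, 1.0, 0.003, -0.0]
wrist_force: [-0.7, 0.7, -0.9]
opening: 0.247
```

Emit:
step_arm(plan=[[[0,0,0.0005],[0,0,0]],[[0,0,0.001],[0,0,0]],[[0,0,0.0015],[0,0,0]],[[0,0,0.0015],[0,0,0]]])

```text
time_s: 29.25
eef_pos: [0.5669, 0.2956, 0.1001]
eef_rot: [0.0, 1.0, 0.003, 0.0]
wrist_force: [-3.5, -2.2, 8.3]
opening: 0.243
```

Contact at TCP 0.100, as expected. I'll release, rise, and clear the view.

Emit:
step_arm(plan=[[[0,0,0],[0,0,0]],[[0,0,0],[0,0,0]],[[0,0,0],[0,0,0]],[[0,0,0],[0,0,0]]], fingers=75)

```text
time_s: 29.65
eef_pos: [0.5667, 0.2956, 0.0985]
eef_rot: [0.0, 1.0, 0.003, -0.0]
wrist_force: [-0.1, 0.0, -0.0]
opening: 0.749
```

Emit:
step_arm(plan=[[[0,0,-0.015],[0,0,0]],[[0,0,-0.045],[0,0,0]],[[0,0,-0.08],[0,0,0]],[[0,0,-0.12],[0,0,0]],[[0,0,-0.15],[0,0,0]]])

```text
time_s: 30.15
eef_pos: [0.5675, 0.2959, 0.253]
eef_rot: [-0.001, 1.0, 0.003, 0.002]
wrist_force: [-0.2, 0.5, 0.7]
opening: 0.756
```

Emit:
step_arm(plan=[[[-0.04,-0.02,0],[0,0,0]],[[-0.08,-0.04,0],[0,0,0]],[[-0.12,-0.06,0],[0,0,0]],[[-0.16,-0.08,0],[0,0,0]],[[-0.2,-0.1,0],[0,0,0]]])

```text
time_s: 30.65
eef_pos: [0.3647, 0.3951, 0.2502]
eef_rot: [-0.001, 1.0, 0.003, 0.001]
wrist_force: [0.2, 0.9, 0.4]
opening: 0.749
```

Emit:
step_arm(plan=[[[-0.03,-0.04,0],[0,0,0]],[[-0.05,-0.08,0],[0,0,0]],[[-0.07,-0.1,0],[0,0,0]],[[-0.07,-0.1,0],[0,0,0]],[[-0.07,-0.1,0],[0,0,0]]])

```text
time_s: 31.15
eef_pos: [0.2953, 0.4943, 0.2496]
eef_rot: [-0.0, 1.0, 0.004, 0.0]
wrist_force: [-0.7, 0.8, -0.7]
opening: 0.751
```

```bash
cat > chk.py <<'E'
from m import *
W={"large":(.043,.044,.028,.07),"medium":(.032,.031,.021,.05),"small":(.024,.023,.016,.038)}
T={"large":((.4619,-.0881),.01,.038),"medium":((.6414,.0271),.01,.029),"small":((.567,.2952),.082,.055)}
ang=np.linspace(0,2*np.pi,40)
circ=lambda c,r,z:np.c_[c[0]+r*np.cos(ang),c[1]+r*np.sin(ang),0*ang+z]
for n in("top","side"):
    im=viewer.camera(n)[:,:,::-1]; cv2.imwrite(f"pics/fin_{n}.png",im); tiles=[]
    for k,(c,z,r) in T.items():
        d,h,kd,H=W[k]; u=proj(n,[[*c,z+.03]])[0].astype(int); x0,y0=u-30; f=4.4
        g=np.ascontiguousarray(cv2.resize(im[y0:y0+60,x0:x0+60],None,fx=f,fy=f,interpolation=cv2.INTER_CUBIC)); raw=g.copy()
        for P,col in((circ(c,r,z),(255,255,0)),(circ(c,d/2,z),(0,0,255)),(circ(c,d/2,z+h),(0,255,0)),(circ(c,kd/2,z+H),(255,0,255))):
            cv2.polylines(g,[((proj(n,P)+.5-[x0,y0])*f).astype(np.int32)],True,col,1)
        tiles.append(np.vstack([raw,g]))
    cv2.imwrite(f"pics/chk_{n}.png",np.hstack(tiles))
    for t in("beaker","jar"): print(n,t,[np.round(d["extent"]).tolist() for d in nets.boxes_of(t,n)[:1]])
E
python3 chk.py; python3 go.py .3 .4 .25
```

```text
top beaker [[339.0, 133.0, 362.0, 158.0]]
top jar [[243.0, 136.0, 265.0, 157.0]]
side beaker [[332.0, 234.0, 356.0, 263.0]]
side jar [[302.0, 180.0, 322.0, 207.0]]
t 31.45 pos [0.2965 0.4933 0.249 ] F [-0.21  0.48 -0.14] open 0.749 tip 0.008
shift [ 0.0031  0.0934 -0.001 ] turn [-0.   -0.01  0.24] q [ 0.82  0.17  1.6  -0.    1.37  0.82]
```

View pics/chk_top.png

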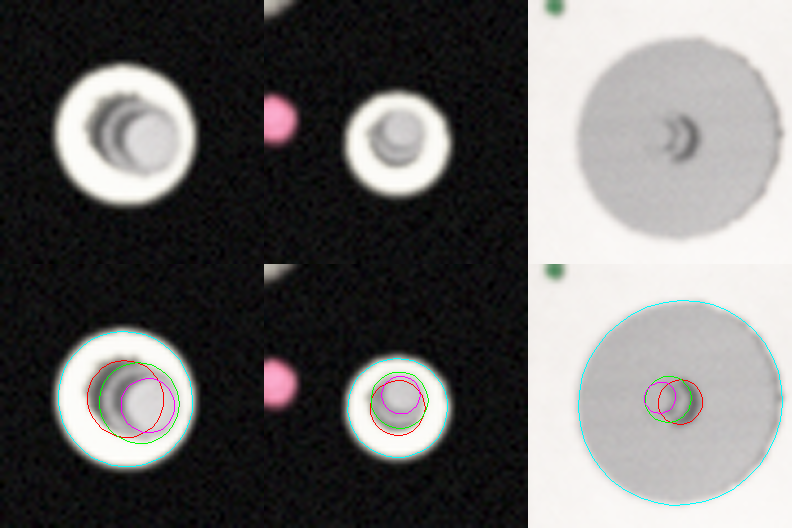

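View pics/chk_side.png

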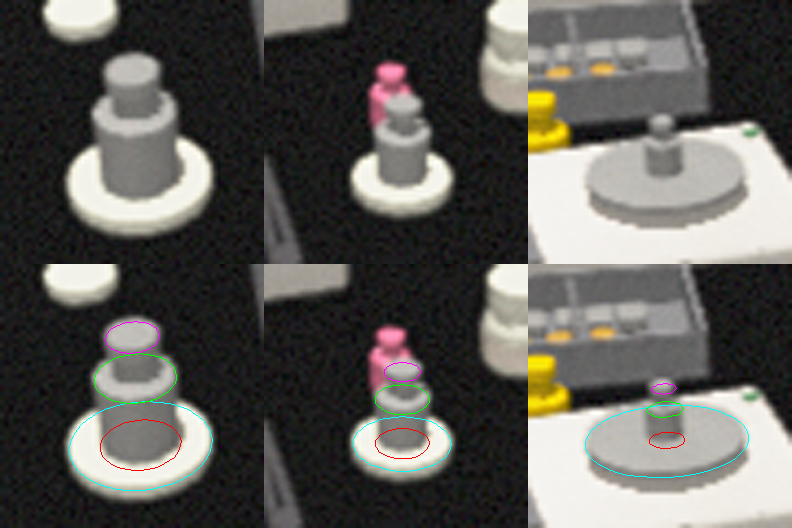

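View pics/fin_side.png

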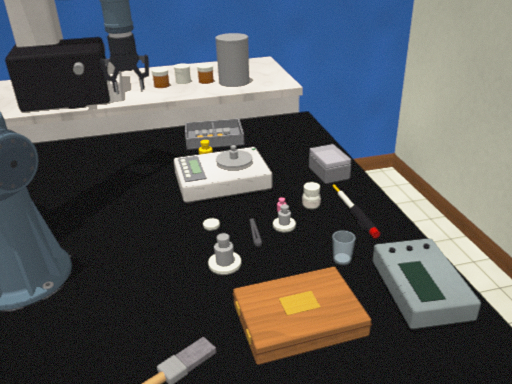

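The three weights stand upright within about 3 mm of their centres in both views. The small rest is empty, the beaker and jar are unmoved, and the arm is clear.

```bash
python3 -c "
from h import *
print(ticket.hand_in())"
```

```text
the job is handed in; nothing more can be done
None
```

The job is handed in at about 31.5 s of the 112 s allowed; no verdict is reported. I parked the small weight on the small rest, moved the medium weight to the medium rest and the large weight to the large rest, then stood the small weight on the balance pan. Wrist force was at most about 9 N in the readings at each set-down.

**Last checks:** In the final top and side pictures all three weights stand upright, within about 3 mm of the middle of their places. The small rest is empty. The beaker and jar look unmoved, with box shifts of 4 pixels or less, which is network noise. The gripper is open and touching nothing.

**Disagreements:**
- **Camera offset:** the two cameras differed by 2–5 mm in y. I used the top view; the side view showed the same centring relative to the rests and pan.
- **Pan height:** two views gave about 85 mm for the pan surface. The text says 82 mm, and the contact heights at pick-up and set-down agreed with 82 mm.

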